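Lock the finished scent bottles away in the safety cabinet

TASK

Put away all the stoppered scent bottles standing on the table: hold down the safety catch in the slot behind the door and pull the door wide open (at least square to the front), draw the tray fully out and stand each bottle upright and gently in an empty compartment of its own. Then, with all of them in, push the tray fully home and shut the door until the catch snaps up again; leave the bottles already in the tray standing there, and the bottle without a stopper, the label rolls and the cup where they are.

Things in the scene. Friction and masses are not known exactly. Their poses are not given: they have to be found in the camera images.
- cabinet: Low grey bench cabinet, 260 mm wide, 190 deep, 135 high, fixed. Origin: on the table, middle of the front plane (inner face of the shut door). x points into the cabinet, y to its left, z up. The top board starts 60 mm behind the front plane: a 60 mm slot is open from above between the door's top edge and the board.
- cab_door (a joint): Door angle, rad: 0 shut, grows as it opens towards the robot, 1.57 square to the front, stop at 1.75. White upright panel 258 mm wide, 16 thick, top at 130 mm, no handle, vertical hinge at the cabinet's right (-y) front corner. Turns lightly, stays where left. Shut, the free edge has about 6 mm play. Pull on its inner face or pinch its top edge through the slot; push shut on the outer face.
- door_hinge (a point): Point on the hinge line at the top of the door (130 mm high), on the door's inner face. 0, -130 mm in the cabinet frame.
- door_free_edge (a point): Upper corner of the door's inner face at its free edge, 258 mm from the hinge line, 130 mm high. On shutting, the last 0.15 rad or so need up to about 10 N here to override the catch, which then snaps up by itself when the door is fully shut.
- catch (a joint): Safety catch, m pressed down: 0 up, 0.014 fully down; spring 4 N up to 7 N fully down, returns by itself. Under the pad a hook holds a bar on the back of the door; the door is free when the catch is at least about 0.010 down, and it must stay down until the door's free end has come about 20 mm out; then it may be let go.
- catch_pad (a point): Centre of the top of the catch's black pad (46 mm in x, 42 in y), 104 mm above the table when up, in the slot close behind the door near its free end: at 27, +93 mm in the cabinet frame. The pad reaches from 4 to 50 mm behind the front plane. The slot here is free from y = 66 mm (tray) to 118 mm (side wall).
- tray (a joint): Travel of the tray: 0 fully home, grows as it is pulled out towards the robot, stop at 0.15 m. Friction about 2 N; stays where left.
- tray_in (a point): Centre of the tray's inner floor, 15 mm above the table; moves with the tray, axes as the cabinet's. Grey plastic tray 121 mm in x, 179 in y, rim 66 mm above the table, with 2 (x) by 3 (y) open compartments of 53 by 53 mm, 5 mm walls as high as the rim between: centres at x = -29, +29 and y = -58, 0, +58 mm from this point.
- tray_pull (a point): Grip point on the tray's upright aluminium fin: fin 30 mm long in x, 12 mm thick in y, top 106 mm above the table, in front of the tray; this point is in its middle, 92 mm above the table. With the tray home it stands 30 mm behind the front plane, in the slot. Pinch it from above, fingers on its two y sides.
- flacon1: Amber glass scent bottle, round, 46 mm across, body 58 mm high with a heavy clear foot, with a round aluminium stopper (22 mm across, from 66 to 92 mm above the base; 92 mm high in all, 200 g). Origin: centre of its underside, z up. Stands loose on the table; None if absent today. It can be carried by its stopper from above.
- flacon2: Amber glass scent bottle, round, 46 mm across, body 58 mm high with a heavy clear foot, with a round aluminium stopper (22 mm across, from 66 to 92 mm above the base; 92 mm high in all, 200 g). Origin: centre of its underside, z up. Stands loose on the table; None if absent today. It can be carried by its stopper from above.
- flacon3: Amber glass scent bottle, round, 46 mm across, body 58 mm high with a heavy clear foot, with a round aluminium stopper (22 mm across, from 66 to 92 mm above the base; 92 mm high in all, 200 g). Origin: centre of its underside, z up. Stands loose on the table; None if absent today. It can be carried by its stopper from above.
- flacon4: Amber glass scent bottle, round, 46 mm across, body 58 mm high with a heavy clear foot, with a round aluminium stopper (22 mm across, from 66 to 92 mm above the base; 92 mm high in all, 200 g). Origin: centre of its underside, z up. Stands loose on the table; None if absent today. It can be carried by its stopper from above.
- flacon5: Amber glass scent bottle, round, 46 mm across, body 58 mm high with a heavy clear foot, with a round aluminium stopper (22 mm across, from 66 to 92 mm above the base; 92 mm high in all, 200 g). Origin: centre of its underside, z up. Stands loose on the table; None if absent today. It can be carried by its stopper from above.
- stock1: Same kind of bottle (round), already in stock: stands in a tray compartment inside the cabinet from the start and stays there; None if absent today. Origin: centre of its underside.
- stock2: Same kind of bottle (round), already in stock: stands in a tray compartment inside the cabinet from the start and stays there; None if absent today. Origin: centre of its underside.
- stock3: Same kind of bottle (round), already in stock: stands in a tray compartment inside the cabinet from the start and stays there; None if absent today. Origin: centre of its underside.
- open_bottle: Round amber bottle without stopper, 46 mm across, 68 mm high, standing among the others on the table; not finished, to be left alone. Origin: centre of its underside.
- label_roll: Roll of paper labels standing on end, 64 mm across, 45 mm high, among the bottles; leave alone. Origin: centre of its underside.
- wide_roll: Larger roll of labels, 90 mm across, 60 mm high, at the right; leave alone.
- pen_cup: Black cup, 72 mm across, 90 mm high, at the right; leave alone.

How it is judged (in metres and radians):
On the way, in this order (a step that is already met when the one before it is completed fails the run):
1. the catch is held down while the door is pulled past it (value of joint catch above 0.006 m and value of joint cab_door above 0.03 rad).
2. the door is wide open (value of joint cab_door above 1.45 rad), for 0.2 s.
3. the tray is drawn out (value of joint tray above 0.135 m and value of joint cab_door above 1.4 rad), for 0.2 s.
4. every stoppered bottle stands released in a compartment of the drawn-out tray (x of flacon1 in the frame of tray_in between -0.054 and 0.054 m and y of flacon1 in the frame of tray_in between -0.083 and 0.083 m and z of flacon1 in the frame of tray_in between -0.006 and 0.01 m and angle between each of flacon1, flacon2, flacon3, flacon4, flacon5's own z axis and vertical below 0.2 rad and contact force between the fingers and flacon1 below 0.2 N and x of flacon2 in the frame of tray_in between -0.054 and 0.054 m and y of flacon2 in the frame of tray_in between -0.083 and 0.083 m and z of flacon2 in the frame of tray_in between -0.006 and 0.01 m and contact force between the fingers and flacon2 below 0.2 N and x of flacon3 in the frame of tray_in between -0.054 and 0.054 m and y of flacon3 in the frame of tray_in between -0.083 and 0.083 m and z of flacon3 in the frame of tray_in between -0.006 and 0.01 m and contact force between the fingers and flacon3 below 0.2 N and x of flacon4 in the frame of tray_in between -0.054 and 0.054 m and y of flacon4 in the frame of tray_in between -0.083 and 0.083 m and z of flacon4 in the frame of tray_in between -0.006 and 0.01 m and contact force between the fingers and flacon4 below 0.2 N and x of flacon5 in the frame of tray_in between -0.054 and 0.054 m and y of flacon5 in the frame of tray_in between -0.083 and 0.083 m and z of flacon5 in the frame of tray_in between -0.006 and 0.01 m and contact force between the fingers and flacon5 below 0.2 N and value of joint tray above 0.1 m), for 0.3 s.
5. the tray is pushed fully home with the door still open (value of joint tray below 0.006 m and value of joint cab_door above 0.5 rad), for 0.2 s.
At the end, for the whole second after the job is handed in: Every stoppered bottle (new and stock) stands upright (within 0.2 rad) on the floor of a tray compartment and at rest, the tray is home within 8 mm, the door is shut (under 0.04 rad) and the catch is up again (under 3 mm down) (x of flacon1 in the frame of tray_in between -0.054 and 0.054 m and y of flacon1 in the frame of tray_in between -0.083 and 0.083 m and z of flacon1 in the frame of tray_in between -0.006 and 0.01 m and angle between each of flacon1, flacon2, flacon3, flacon4, flacon5, stock1, stock2, stock3's own z axis and vertical below 0.2 rad and x of flacon2 in the frame of tray_in between -0.054 and 0.054 m and y of flacon2 in the frame of tray_in between -0.083 and 0.083 m and z of flacon2 in the frame of tray_in between -0.006 and 0.01 m and x of flacon3 in the frame of tray_in between -0.054 and 0.054 m and y of flacon3 in the frame of tray_in between -0.083 and 0.083 m and z of flacon3 in the frame of tray_in between -0.006 and 0.01 m and x of flacon4 in the frame of tray_in between -0.054 and 0.054 m and y of flacon4 in the frame of tray_in between -0.083 and 0.083 m and z of flacon4 in the frame of tray_in between -0.006 and 0.01 m and x of flacon5 in the frame of tray_in between -0.054 and 0.054 m and y of flacon5 in the frame of tray_in between -0.083 and 0.083 m and z of flacon5 in the frame of tray_in between -0.006 and 0.01 m and x of stock1 in the frame of tray_in between -0.054 and 0.054 m and y of stock1 in the frame of tray_in between -0.083 and 0.083 m and z of stock1 in the frame of tray_in between -0.006 and 0.01 m and x of stock2 in the frame of tray_in between -0.054 and 0.054 m and y of stock2 in the frame of tray_in between -0.083 and 0.083 m and z of stock2 in the frame of tray_in between -0.006 and 0.01 m and x of stock3 in the frame of tray_in between -0.054 and 0.054 m and y of stock3 in the frame of tray_in between -0.083 and 0.083 m and z of stock3 in the frame of tray_in between -0.006 and 0.01 m and value of joint tray below 0.008 m and value of joint cab_door below 0.04 rad and value of joint catch below 0.003 m and linear speed of each of flacon1, flacon2, flacon3, flacon4, flacon5 below 0.03 m/s); the robot touches nothing.
It fails at once if the open bottle, a label roll or the cup is moved by more than 50 mm (distance of any of open_bottle, label_roll, wide_roll, pen_cup from where it was at the start of the episode above 0.05 m).
It fails at once if the open bottle is knocked over (angle between open_bottle's own z axis and vertical above 0.6 rad).
It fails at once if a bottle is dropped (falls faster than 0.9 m/s, out of the fingers) ((linear speed of flacon1 above 0.9 m/s and contact force between the fingers and flacon1 below 0.05 N) or (linear speed of flacon2 above 0.9 m/s and contact force between the fingers and flacon2 below 0.05 N) or (linear speed of flacon3 above 0.9 m/s and contact force between the fingers and flacon3 below 0.05 N) or (linear speed of flacon4 above 0.9 m/s and contact force between the fingers and flacon4 below 0.05 N) or (linear speed of flacon5 above 0.9 m/s and contact force between the fingers and flacon5 below 0.05 N)).
Of flacon1, flacon2, flacon3, flacon4, flacon5 only 3 to 5 are there at a start; the rules pass over those that are not, and their reading is None.
Of stock1, stock2, stock3 only 1 to 1 are there at a start; the rules pass over those that are not, and their reading is None.
At some moment in a run one of flacon1, flacon2, flacon3, flacon4, flacon5 may be knocked a few centimetres aside while the robot is not near it.
It also fails if it takes over 210 s, if anything falls off the work surface, if the arm or the gripper's body presses on something with over 40 N, if the wrist force passes 120 N, or if a joint passes its speed limit or range.

ROBOT

A 7-joint arm with a two-finger parallel gripper is mounted at the origin on the work surface. World frame = base frame: x ahead of the robot, y to its left, z up, the work surface at z = 0. Lengths are in m, angles in degrees, forces in N, time in s.
With the tool pointing down it reaches from about 0.4 to 0.925 m from the base axis. Payload 5.6 kg.
Tool frame: the origin (TCP) lies on the centre line of the jaws, within the pads' length; the fingertips stand 25 mm ahead of it and the grasp point (between the pads) lies 6 mm ahead of it; z points along the fingers, y is the direction in which the jaws open and shut (so a half turn about z gives the same grasp; the last joint's range is limited). The gripper opens to 85 mm and grips with 20 to 120 N. Pads are 22 mm wide; open, the fingers measure 114 mm over their backs; the gripper's body (76 mm by 85 mm) begins 54 mm behind the grasp point. The pads swing forward as they close: fully open they stand 13 mm farther back than shut.
Start: joints at [-73.396, 26.786, -0.665, 91.828, 0.344, 61.387, -3.226], TCP at [0.212, 0.614, 0.256] pointing down, gripper open.
Joint ranges: [-144.91, 144.91], [-17.63, 115.5], [-89.93, 88.59], [15.96, 139.68], [-74.01, 254.01], [8.47, 105.57], [-167.45, 167.45]. Speed limits (degrees/s): [147.25, 147.25, 180, 180, 180, 180, 180].

INTERFACE

Orientations are given as a 3x3 rotation matrix whose columns are the frame's x, y, z axes.
In Python, from station import ctrl gives the robot as it stands.
- The arm moves only by the shell command python3 -m handwheel 'ROWS' [FORCE]. ROWS is JSON, a list of rows, each a list of 7 numbers: the shift along the tool's x, y, z in m, then the turn, a rotation vector about the tool's x, y, z in rad, then the gripper's target within -1 to 1 (shut at 1, half-way at 0, fully open at -1). A call has 1 to 20 rows; each row is the pose to reach, as a shift and turn from the pose commanded when the call began, along the tool's axes at that moment; what a row does not reach only later rows make up. A row lasts 1/12 s, in which the tool goes at most 41.7 mm and 7.16 degrees, less where a joint would pass 70% of its speed; a pose out of reach is approached as far as the arm can. A call with a gripper value outside its range is refused whole. The fingers move at their own pace and stop on an object; FORCE is the grip in N (left out, the last holds). Time passes only in rows, so rows that repeat a pose let the fingers close. It gives the time, the measured TCP pose, the force and the opening at its end, in the units of the state.
- ctrl.read_state(): the state, without advancing time (a new reading comes with each control period).
- ctrl.read_camera(name): name is "side" or "top"; returns (picture, depth): 384x512x3 uint8, red, green, blue; 384x512 float32, m along the optical axis (not along the pixel's ray), 0 where there is no reading.
- ctrl.camera_model(name): a dict with "mtx" (3x3 intrinsics, pixels), "R" (3x3) and "t" (3): a world point X has camera coordinates R X + t. Camera axes: x right, y down, z forward; pixel columns grow to the right and rows downward; lengths in m; the calibration is good to about 2 mm. A picture is of the moment at which its call begins. camera_model takes no time and is no camera call.
- ctrl.finish_job(): hands the job in, once; it reports no verdict.
The state is a dict: "t": time; "joints": joint angles; "qvel": joint speeds; "tau": joint torques, N m; "eef_pos": TCP position; "orientation": TCP orientation; "force": force on the tool from outside, world axes, zero at the start; "moment": the same for the moment, N m; "finger_gap": opening from 0.0 (shut) to 1.0 (fully open).
Only numpy, scipy, OpenCV 4.12 (cv2) and the standard library are available. Lean on these libraries where they do the work, as an engineer would, in place of code of your own. Each camera call takes 0.05 s, during which the arm holds its last target.

## Working session

There is one attempt and no reset: what is moved stays moved. The work goes in short steps, Python scripts to look and compute and a shell command to move; the robot and the scene stay as the last step left them, time stands still between calls to the robot, and variables do not carry over. Pictures are saved under pics/ and viewed, and the job is handed in when it is done.

```bash
ls; mkdir -p pics; cat > h.py <<'E'
import numpy as np, cv2
from station import ctrl
np.set_printoptions(precision=4,suppress=True)
def snap(name,fn):
    im,d=ctrl.read_camera(name); cv2.imwrite('pics/'+fn+'.png',cv2.resize(im[:,:,::-1],(768,576),interpolation=cv2.INTER_CUBIC)); np.savez('/tmp/'+fn+'.npz',im=im,d=d); return im,d
def cloud(name,d):
    m=ctrl.camera_model(name);K=np.array(m['mtx']);R=np.array(m['R']);t=np.array(m['t'])
    v,u=np.mgrid[:d.shape[0],:d.shape[1]]
    p=np.stack([(u-K[0,2])/K[0,0]*d,(v-K[1,2])/K[1,1]*d,d],-1)
    return (p-t)@R
def ray(name,u,v,z):
    m=ctrl.camera_model(name);K=np.array(m['mtx']);R=np.array(m['R']);t=np.array(m['t'])
    r=R.T@np.linalg.solve(K,[u,v,1]);c=-R.T@t
    return c+r*(z-c[2])/r[2]
E
python3 - <<'E'
from h import *
s=ctrl.read_state();print({k:np.array(v) for k,v in s.items()})
for n in('side','top'):
    snap(n,n+'0');m=ctrl.camera_model(n);print(n,m['mtx'],-np.array(m['R']).T@m['t'],m['R'])
E
```

```text
pics
{'t': array(0.), 'joints': array([-73.3957,  26.8364,  -0.6665,  91.8817,   0.3456,  61.3867,
        -3.2265]), 'qvel': array([-0.0447,  0.0059, -0.0234,  0.006 , -0.0137, -0.0566,  0.0944]), 'tau': array([  0.0001, -53.2387,   0.0218, -25.1304,   0.0115,   0.0077,
         0.    ]), 'eef_pos': array([0.2122, 0.6138, 0.2553]), 'orientation': array([[-0.9451,  0.3267, -0.0005],
       [ 0.3267,  0.9451, -0.0017],
       [-0.0001, -0.0018, -1.    ]]), 'force': array([-0.2135,  0.0723, -0.1467]), 'moment': array([-0.0069,  0.0018,  0.0349]), 'finger_gap': array(0.9993)}
side [[392.2981   0.     260.9683]
 [  0.     392.2981 187.6443]
 [  0.       0.       1.    ]] [-0.0158 -0.8231  0.6886] [[ 0.8184 -0.5741  0.0251]
 [-0.2654 -0.4163 -0.8696]
 [ 0.5097  0.7051 -0.493 ]]
top [[348.6803   0.     250.5587]
 [  0.     348.6803 188.2033]
 [  0.       0.       1.    ]] [0.4494 0.0022 1.1487] [[-0.0144 -0.9999 -0.008 ]
 [-0.9937  0.0152 -0.1112]
 [ 0.1113  0.0064 -0.9938]]
```

View pics/top0.png

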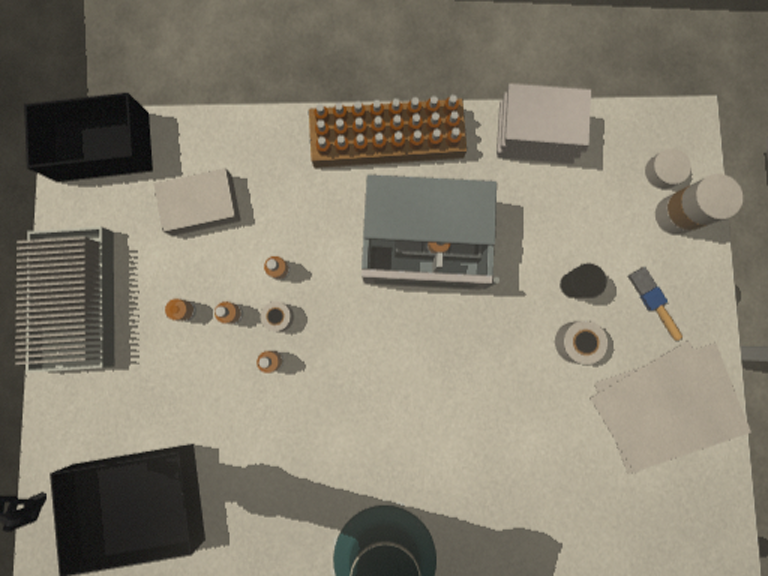

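View pics/side0.png

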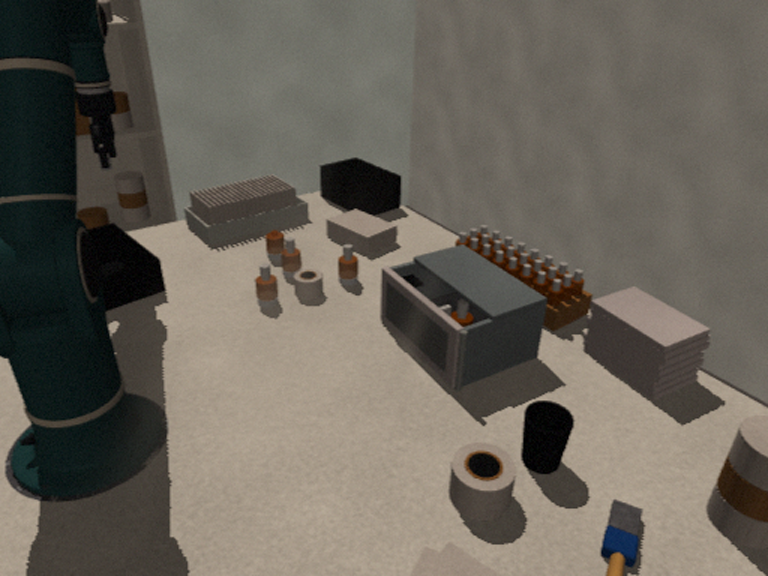

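Top view (768×576 px): three stoppered bottles at about (275,266), (226,313) and (268,362). The open bottle is at (176,309), the small roll at (276,317) and the cabinet around (430,230), with the fin at (439,260). The side view agrees, and the stock bottle is visible just behind the fin.

```bash
python3 - <<'E'
from h import *
D={}
for n in('top','side'):
    f=np.load(f'/tmp/{n}0.npz'); P=cloud(n,f['d']); im=f['im'].astype(int)
    D[n]=P
    print(n)
    # cabinet board
    m=(P[...,2]>.127)&(P[...,2]<.143)&(P[...,0]>.5)&(P[...,0]<.95)&(abs(P[...,1])<.25)
    q=P[m][:,:2].astype(np.float32); print('board+door',len(q),cv2.minAreaRect(q),np.median(P[m][:,2]))
    np.save('/tmp/b'+n,q)
    # metal stoppers
    m=(P[...,2]>.082)&(P[...,2]<.10)&(P[...,0]>.3)&(P[...,0]<.8)&(P[...,1]>.15)&(P[...,1]<.5)
    k,l,st,c=cv2.connectedComponentsWithStats(m.astype(np.uint8))
    for i in range(1,k):
        if st[i,4]>5: print('stop',st[i,4],P[l==i].mean(0),P[l==i].min(0),P[l==i].max(0))
    m=(P[...,2]>.03)&(P[...,2]<.10)&(P[...,0]>.3)&(P[...,0]<.8)&(P[...,1]>.15)&(P[...,1]<.55)
    k,l,st,c=cv2.connectedComponentsWithStats(m.astype(np.uint8))
    for i in range(1,k):
        if st[i,4]>5: print('obj',st[i,4],P[l==i].mean(0),P[l==i].min(0),P[l==i].max(0))
q=D['top'];m=(q[...,2]>.095)&(q[...,2]<.125)&(q[...,0]>.5)&(q[...,0]<.95)&(abs(q[...,1])<.25)
k,l,st,c=cv2.connectedComponentsWithStats(m.astype(np.uint8))
for i in range(1,k):
    if st[i,4]>5: print('mid',st[i],q[l==i].mean(0))
im=np.load('/tmp/top0.npz')['im'][110:200,230:340,::-1]
cv2.imwrite('pics/c0.png',cv2.resize(im,None,fx=7,fy=6.6,interpolation=cv2.INTER_CUBIC))
E
```

```text
top
board+door 4191 ((0.669796347618103, -0.10268408060073853), (0.2699921429157257, 0.20817431807518005), 86.21607208251953) 0.13458112684977575
stop 43 [0.6087 0.2227 0.091 ] [0.5993 0.2132 0.0834] [0.6185 0.2338 0.0939]
stop 46 [0.5133 0.3256 0.0908] [0.5033 0.3157 0.0843] [0.5245 0.3368 0.0948]
stop 45 [0.4099 0.2354 0.0905] [0.3994 0.226  0.0832] [0.4204 0.2452 0.0958]
obj 1546 [0.7493 0.4009 0.049 ] [0.6896 0.3117 0.0302] [0.7998 0.4865 0.0566]
obj 184 [0.6066 0.2193 0.064 ] [0.5863 0.2002 0.0309] [0.6301 0.245  0.0939]
obj 208 [0.5209 0.426  0.0561] [0.4998 0.4063 0.0303] [0.544  0.4524 0.0731]
obj 189 [0.5127 0.321  0.065 ] [0.4921 0.3033 0.0344] [0.5362 0.348  0.0948]
obj 325 [0.5048 0.2226 0.0448] [0.4751 0.1925 0.0302] [0.5357 0.2534 0.051 ]
obj 191 [0.4104 0.2326 0.0643] [0.3874 0.2142 0.0312] [0.4319 0.259  0.0958]
side
board+door 2426 ((0.669887900352478, -0.10361804068088531), (0.2721850574016571, 0.20895452797412872), 85.90319061279297) 0.13512219779722268
stop 29 [0.5131 0.3221 0.0893] [0.505  0.3138 0.0822] [0.5228 0.3347 0.0956]
stop 31 [0.6075 0.2186 0.0892] [0.59
[... 1323 characters left out ...]
   5   6  27] [ 0.8756 -0.0811  0.0997]
mid [289  86   5   6  24] [ 0.8772 -0.1209  0.101 ]
mid [301  86   6   5  25] [ 0.8787 -0.1605  0.1015]
mid [250  89   5   6  25] [ 0.8715 -0.0003  0.1005]
mid [263  88   5   6  26] [ 0.8727 -0.0406  0.1012]
mid [212  91   5   6  23] [0.8655 0.1185 0.1012]
mid [225  91   5   5  22] [0.8669 0.0783 0.1016]
mid [237  90   6   5  23] [0.8689 0.0386 0.1019]
mid [242 159   4   8  16] [0.6413 0.0283 0.1238]
mid [247 165  14  15 208] [ 0.616  -0.0008  0.1038]
mid [323 164   6  20  73] [ 0.603  -0.214   0.1153]
mid [241 168   5  12  34] [0.6096 0.0303 0.1208]
mid [291 168   4  11  41] [ 0.6095 -0.1186  0.1052]
mid [241 185  89   6 121] [ 0.5663 -0.0931  0.1114]
```

View pics/c0.png

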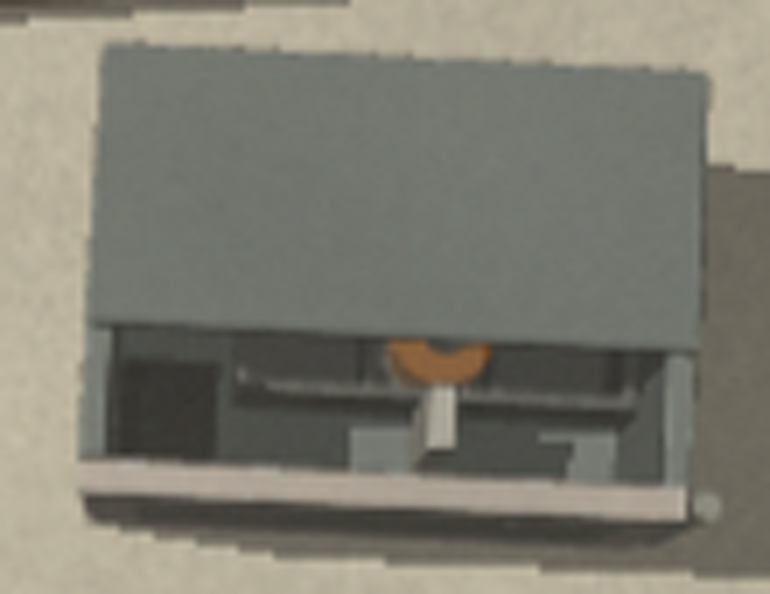

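```bash
python3 - <<'E'
from h import *
def r(u,v,z): return ray('top',(u+.5)/7+230-.5,(v+.5)/6.6+110-.5,z)[:2]
for n,u,v,z in [('bfl',95,322,.135),('bfr',696,350,.135),('bbl',103,43,.135),('bbr',707,73,.135),('doorinL',80,459,.13),('doorinR',686,487,.13),('fin',441,388,.106),('finb',441,448,.106),('finl',426,418,.106),('finr',457,418,.106),('padl',113,400,.104),('padr',217,400,.104),('padT',165,360,.104),('padB',165,458,.104)]: print(n,r(u,v,z))
q=np.load('/tmp/btop.npy')
# yaw by robust fits: back edge & side edges by bins
yaw=np.deg2rad(-3.9)
for it in range(5):
    ex=np.array([np.cos(yaw),np.sin(yaw)]);ey=np.array([-ex[1],ex[0]])
    a=q@ex;b=q@ey
    bb=np.arange(b.min()+.02,b.max()-.02,.01)
    hi=[a[abs(b-c)<.005].max() for c in bb]; lo=[a[abs(b-c)<.005].min() for c in bb]
    sl=np.polyfit(bb,hi,1)[0],np.polyfit(bb,lo,1)[0]
    yaw-=np.mean(sl)
print('yaw',np.rad2deg(yaw),sl,'hi',np.median(hi),'lo',np.median(lo))
aa=np.arange(np.median(lo)+.09,np.median(hi)-.02,.01)
print([ (b[abs(a-c)<.005].max().round(4),b[abs(a-c)<.005].min().round(4)) for c in aa])
E
```

```text
bfl [0.652  0.0293]
bfr [ 0.6353 -0.2234]
bbl [0.7806 0.0243]
bbr [ 0.7622 -0.2331]
doorinL [0.5909 0.0365]
doorinR [ 0.5744 -0.2179]
fin [ 0.6247 -0.1191]
finb [ 0.5969 -0.1184]
finl [ 0.6109 -0.1123]
finr [ 0.6107 -0.1257]
padl [0.6217 0.0227]
padr [ 0.621  -0.0223]
padT [ 0.6399 -0.0001]
padB [0.5944 0.0006]
yaw -3.882973279370059 (np.float64(0.0024553512684901174), np.float64(-0.002455351268611561)) hi 0.7762800593644938 lo 0.5721754187065394
[(np.float64(0.0777), np.float64(-0.1797)), (np.float64(0.0779), np.float64(-0.1794)), (np.float64(0.0758), np.float64(-0.1796)), (np.float64(0.0764), np.float64(-0.1789)), (np.float64(0.077), np.float64(-0.1819)), (np.float64(0.0777), np.float64(-0.1814)), (np.float64(0.0778), np.float64(-0.1816)), (np.float64(0.0756), np.float64(-0.1808)), (np.float64(0.076), np.float64(-0.1805)), (np.float64(0.0768), np.float64(-0.1799))]
```

```bash
cat >> h.py <<'E'
from scipy.spatial.transform import Rotation as Ro
YAW=np.deg2rad(-3.85); O=np.array([.5822,-.0910])
EX=np.array([np.cos(YAW),np.sin(YAW)]);EY=np.array([-EX[1],EX[0]])
def cab(x,y): return O+x*EX+y*EY
def incab(p): d=np.asarray(p)[:2]-O; return np.array([d@EX,d@EY])
def to(p,ydeg=None):
    "shift & turn in tool axes from measured pose; ydeg: world heading of tool y"
    s=ctrl.read_state();R=np.array(s['orientation']);e=np.array(s['eef_pos'])
    sh=R.T@(np.array(p)-e)
    if ydeg is None: rv=np.zeros(3)
    else:
        a=np.deg2rad(ydeg);y=np.array([np.cos(a),np.sin(a),0]);z=np.array([0,0,-1.]);x=np.cross(y,z)
        rv=Ro.from_matrix(R.T@np.stack([x,y,z],1)).as_rotvec()
    print('to',np.round(sh,4),np.round(rv,4))
def st():
    s=ctrl.read_state();R=np.array(s['orientation']);print('t',np.round(s['t'],2),'pos',np.array(s['eef_pos']),'ydeg',np.rad2deg(np.arctan2(R[1,1],R[0,1])).round(2),'z',R[:,2],'F',np.array(s['force']),'gap',s['finger_gap'],'j',np.array(s['joints']).round(1))
E
python3 - <<'E'
from h import *
print(cab(.027,.093)); to([*cab(.027,.093),.2],-3.85)
E
```

```text
[ 0.6154 -0.    ]
to [-0.5816 -0.4484  0.0562] [-0.0013  0.0012  1.3051]
```

```bash
python3 -m handwheel '[[-0.582,-0.448,0.056,0,0,1.305,0.67],[-0.582,-0.448,0.056,0,0,1.305,0.67],[-0.582,-0.448,0.056,0,0,1.305,0.67],[-0.582,-0.448,0.056,0,0,1.305,0.67],[-0.582,-0.448,0.056,0,0,1.305,0.67],[-0.582,-0.448,0.056,0,0,1.305,0.67],[-0.582,-0.448,0.056,0,0,1.305,0.67],[-0.582,-0.448,0.056,0,0,1.305,0.67],[-0.582,-0.448,0.056,0,0,1.305,0.67],[-0.582,-0.448,0.056,0,0,1.305,0.67],[-0.582,-0.448,0.056,0,0,1.305,0.67],[-0.582,-0.448,0.056,0,0,1.305,0.67],[-0.582,-0.448,0.056,0,0,1.305,0.67],[-0.582,-0.448,0.056,0,0,1.305,0.67],[-0.582,-0.448,0.056,0,0,1.305,0.67],[-0.582,-0.448,0.056,0,0,1.305,0.67],[-0.582,-0.448,0.056,0,0,1.305,0.67],[-0.582,-0.448,0.056,0,0,1.305,0.67],[-0.582,-0.448,0.056,0,0,1.305,0.67],[-0.582,-0.448,0.056,0,0,1.305,0.67]]' 40
python3 -c "
from h import *
st();to([*cab(.027,.093),.15],-3.85)"
```

```text
t: 1.77
eef_pos: [0.616, -0.0015, 0.1995]
orientation: [[0.071, 0.997, -0.001], [0.997, -0.071, -0.001], [-0.001, -0.001, -1.0]]
force: [-0.2, 1.1, -0.0]
finger_gap: 0.164
t 1.77 pos [ 0.616  -0.0015  0.1995] ydeg -4.07 z [-0.0013 -0.001  -1.    ] F [-0.2138  1.0774 -0.028 ] gap 0.1641956272643758 j [-22.5  28.4  26.1 101.  -14.9  54.1   5.6]
to [ 0.0015 -0.0007  0.0495] [-0.0012  0.001  -0.0038]
```

```bash
python3 -m handwheel '[[0,0,0.025,0,0,0,0.67],[0.001,0,0.045,0,0,0,0.67],[0.001,0,0.045,0,0,0,0.67]]'
python3 -c "
from h import *
st();snap('side','side1');snap('top','top1')
for n,(a,b,c,d) in dict(side=(120,270,220,390),top=(90,210,220,360)).items():
    im=cv2.imread('pics/%s1.png'%n);cv2.imwrite('pics/%s1c.png'%n,cv2.resize(im[int(a*1.5):int(b*1.5),int(c*1.5):int(d*1.5)],None,fx=3,fy=3))
"
```

```text
t: 2.02
eef_pos: [0.6128, 0.0043, 0.1514]
orientation: [[0.064, 0.998, -0.008], [0.998, -0.064, 0.001], [0.0, -0.008, -1.0]]
force: [-0.3, -0.1, -0.9]
finger_gap: 0.163
t 2.02 pos [0.6128 0.0043 0.1514] ydeg -3.68 z [-0.0078  0.0008 -1.    ] F [-0.3395 -0.1235 -0.9384] gap 0.16276028644378823 j [-21.8  31.7  24.5 102.9 -16.8  49.4   7. ]
```

View pics/side1c.png

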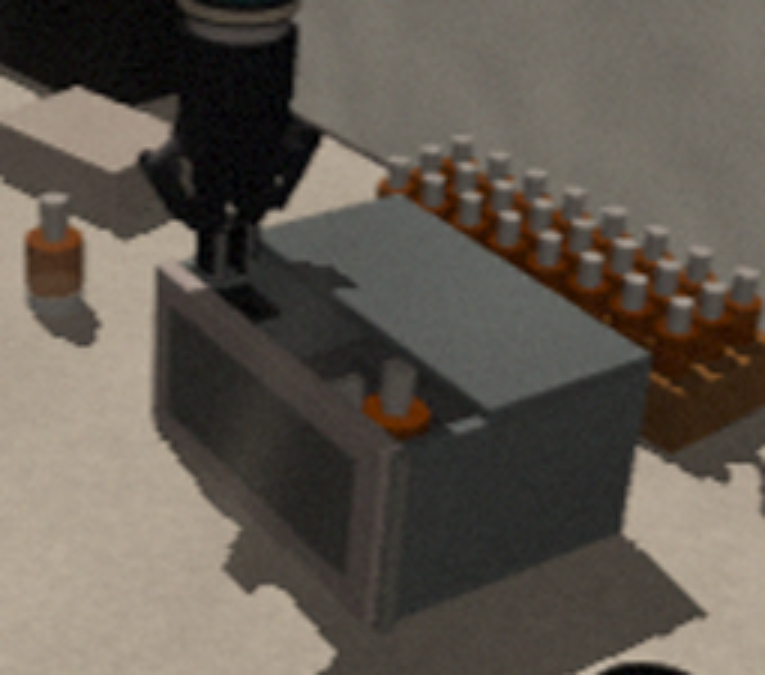

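View pics/top1c.png

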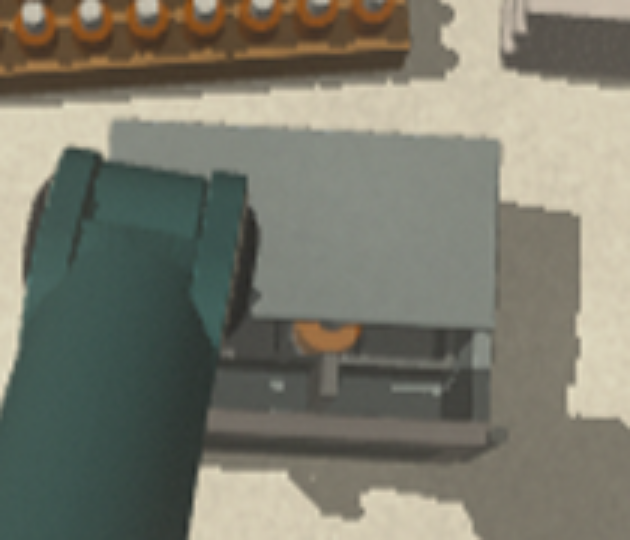

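The side view shows the nearly shut fingers above the catch slot (crop ≈(228,250)), with the pad's black edge beside them at (248,300). The stock bottle is behind the fin. I'll settle here and then check the pose.

```bash
python3 -m handwheel '[[0,0,0,0,0,0,0.67],[0,0,0,0,0,0,0.67],[0,0,0,0,0,0,0.67]]'
python3 -c "
from h import *
st();to([*cab(.028,.093),.13],-3.85)"
```

```text
t: 2.37
eef_pos: [0.6168, 0.002, 0.1567]
orientation: [[0.067, 0.998, 0.002], [0.998, -0.067, 0.0], [0.001, 0.002, -1.0]]
force: [-0.5, 0.1, 0.3]
finger_gap: 0.163
t 2.37 pos [0.6168 0.002  0.1567] ydeg -3.82 z [ 0.0022  0.0004 -1.    ] F [-0.5486  0.1052  0.2789] gap 0.16250363912638474 j [-21.7  31.4  24.8 102.6 -16.7  49.5   7. ]
to [-0.0021 -0.0003  0.0267] [ 0.0022 -0.0006  0.0005]
```

```bash
python3 -m handwheel '[[-0.001,0,0.010,0,0,0,0.67],[-0.002,0,0.020,0,0,0,0.67],[-0.002,0,0.028,0,0,0,0.67],[-0.002,0,0.034,0,0,0,0.67],[-0.002,0,0.037,0,0,0,0.67],[-0.002,0,0.037,0,0,0,0.67],[-0.002,0,0.037,0,0,0,0.67]]'
python3 -c "
from h import *
st()"
```

```text
t: 2.95
eef_pos: [0.6159, -0.0005, 0.1182]
orientation: [[0.067, 0.998, -0.001], [0.998, -0.067, -0.0], [-0.0, -0.001, -1.0]]
force: [-1.2, -0.5, 6.8]
finger_gap: 0.168
t 2.95 pos [ 0.6159 -0.0005  0.1182] ydeg -3.86 z [-0.0006 -0.0001 -1.    ] F [-1.1599 -0.4963  6.794 ] gap 0.1676520587200893 j [-20.5  34.4  23.5 103.7 -18.3  45.7   8.4]
```

```bash
python3 -m handwheel '[[0,-0.004,0.0005,0,0,0,0.67],[0,-0.008,0.0005,0,0,0,0.67],[0,-0.012,0.0005,0,0,0,0.67],[0,-0.016,0.0005,0,0,0,0.67],[0,-0.020,0.0005,0,0,0,0.67],[0,-0.024,0.0005,0,0,0,0.67],[0,-0.028,0.0005,0,0,0,0.67],[0,-0.032,0.0005,0,0,0,0.67],[0,-0.032,0.0005,0,0,0,0.67]]'
python3 -c "
from h import *
st()
im,d=snap('side','side2');snap('top','top2')
im=cv2.imread('pics/side2.png');cv2.imwrite('pics/side2c.png',cv2.resize(im[180:405,330:585],None,fx=3,fy=2.6))"
```

```text
t: 3.7
eef_pos: [0.5863, 0.0016, 0.1191]
orientation: [[0.067, 0.998, 0.006], [0.998, -0.067, -0.0], [0.0, 0.006, -1.0]]
force: [3.3, -0.8, 5.5]
finger_gap: 0.159
t 3.7 pos [0.5863 0.0016 0.1191] ydeg -3.86 z [ 0.0059 -0.0002 -1.    ] F [ 3.2899 -0.7845  5.5283] gap 0.15927578535882067 j [-21.5  31.8  23.7 108.2 -17.9  43.3   8.2]
```

View pics/side2c.png

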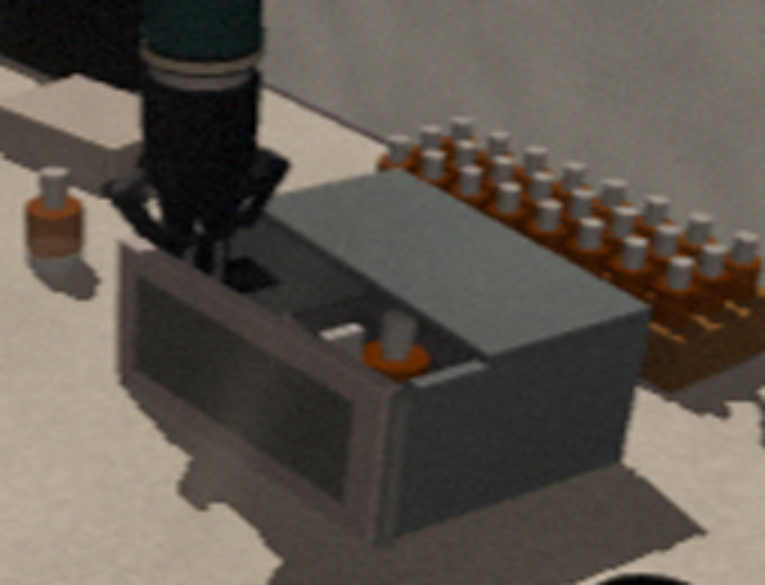

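The door has come open past the catch. I'll now work out the arc waypoints.

```bash
python3 - <<'E'
from h import *
s=ctrl.read_state();c0=incab(s['eef_pos']);print(c0)
H=np.array([0,-.130])
for th,r in zip(np.linspace(.13,1.66,16),np.linspace(.22,.165,16)):
    u=np.array([-np.sin(th),np.cos(th)]);n=np.array([np.cos(th),np.sin(th)])
    c=H+r*u+(.0215*abs(np.cos(th))+.011*abs(np.sin(th)))*n
    d=c-c0; w=cab(*c)
    print(th.round(2),'tool x,y',d[1].round(3),d[0].round(3),'world',w.round(3))
E
```

```text
[-0.0021  0.0927]
0.13 tool x,y -0.002 -0.004 world [0.582 0.   ]
0.23 tool x,y -0.007 -0.025 world [ 0.561 -0.003]
0.33 tool x,y -0.014 -0.045 world [ 0.54  -0.009]
0.44 tool x,y -0.023 -0.064 world [ 0.521 -0.017]
0.54 tool x,y -0.034 -0.082 world [ 0.502 -0.027]
0.64 tool x,y -0.047 -0.099 world [ 0.484 -0.038]
0.74 tool x,y -0.061 -0.115 world [ 0.468 -0.052]
0.84 tool x,y -0.077 -0.128 world [ 0.453 -0.066]
0.95 tool x,y -0.094 -0.14 world [ 0.44  -0.082]
1.05 tool x,y -0.112 -0.15 world [ 0.429 -0.1  ]
1.15 tool x,y -0.131 -0.158 world [ 0.42  -0.118]
1.25 tool x,y -0.15 -0.163 world [ 0.413 -0.137]
1.35 tool x,y -0.17 -0.166 world [ 0.409 -0.157]
1.46 tool x,y -0.19 -0.168 world [ 0.406 -0.176]
1.56 tool x,y -0.209 -0.166 world [ 0.406 -0.196]
1.66 tool x,y -0.225 -0.163 world [ 0.408 -0.211]
```

```bash
python3 -m handwheel '[[-0.002,-0.008,0,0,0,0,0.67],[-0.004,-0.016,-0.005,0,0,0,0.67],[-0.007,-0.025,-0.008,0,0,0,0.67],[-0.014,-0.045,-0.010,0,0,0,0.67],[-0.023,-0.064,-0.010,0,0,0,0.67],[-0.034,-0.082,-0.010,0,0,0,0.67],[-0.047,-0.099,-0.010,0,0,0,0.67],[-0.061,-0.115,-0.010,0,0,0,0.67],[-0.077,-0.128,-0.010,0,0,0,0.67],[-0.094,-0.140,-0.010,0,0,0,0.67],[-0.094,-0.140,-0.010,0,0,0,0.67]]'
python3 -c "
from h import *
st();s=ctrl.read_state();print(incab(s['eef_pos']))
snap('top','top3');snap('side','side3')"
```

```text
t: 4.72
eef_pos: [0.4338, -0.085, 0.1274]
orientation: [[0.072, 0.997, -0.004], [0.997, -0.072, 0.0], [-0.0, -0.004, -1.0]]
force: [-0.0, 0.4, 0.0]
finger_gap: 0.164
t 4.72 pos [ 0.4338 -0.085   0.1274] ydeg -4.11 z [-0.0039  0.0002 -1.    ] F [-0.0006  0.3554  0.0341] gap 0.1643389915290365 j [-15.9  19.6  26.5 127.1 -14.6  36.4  17. ]
[-0.1485 -0.004 ]
```

View pics/side3.png

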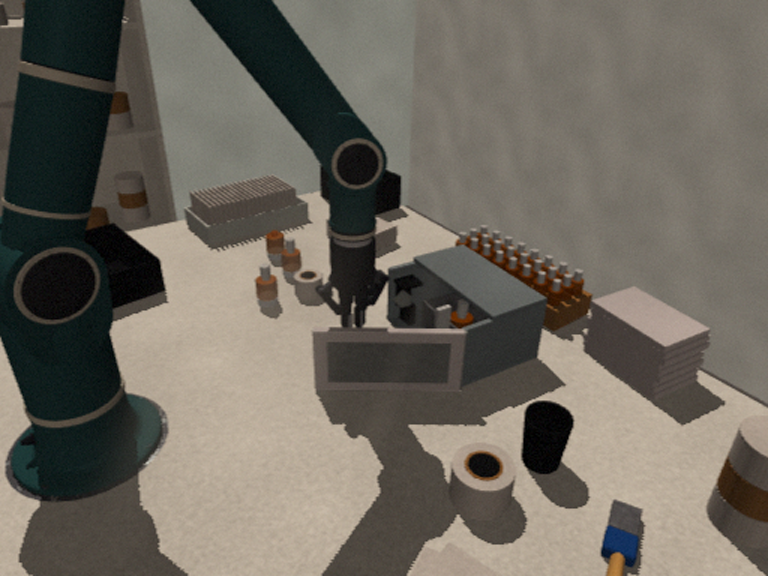

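```bash
python3 -m handwheel '[[-0.016,-0.003,0,0,0,0,0.67],[-0.032,-0.003,0,0,0,0,0.67],[-0.048,-0.003,0,0,0,0,0.67],[-0.064,-0.003,0,0,0,0,0.67],[-0.080,-0.003,0,0,0,0,0.67],[-0.096,-0.003,0,0,0,0,0.67],[-0.112,-0.003,0,0,0,0,0.67],[-0.122,-0.003,0,0,0,0,0.67],[-0.129,-0.003,0,0,0,0,0.67],[-0.129,-0.003,0,0,0,0,0.67],[-0.129,-0.003,0,0,0,0,0.67],[-0.10,-0.003,0,0,0,0,0.67],[-0.10,-0.003,-0.06,0,0,0,0.3],[-0.10,-0.003,-0.12,0,0,0,0.3],[-0.10,-0.003,-0.12,0,0,0,0.3],[-0.10,-0.003,-0.12,0,0,0,0.3]]'
python3 -c "
from h import *
st();s=ctrl.read_state();print(incab(s['eef_pos']))
im,d=snap('top','top4');snap('side','side4')
P=cloud('top',d);m=(P[...,2]>.12)&(P[...,2]<.14)&(P[...,0]>.3)&(P[...,0]<.57)&(P[...,1]<-.17)&(P[...,1]>-.3)
q=P[m]; print(len(q)); v=cv2.fitLine(q[:,:2].astype(np.float32),cv2.DIST_HUBER,0,.01,.01).ravel();print(v,np.rad2deg(np.arctan2(v[1],v[0])))
"
```

```text
t: 6.15
eef_pos: [0.4321, -0.1824, 0.2541]
orientation: [[0.065, 0.998, 0.012], [0.998, -0.065, -0.001], [-0.001, 0.012, -1.0]]
force: [1.3, -0.4, 0.1]
finger_gap: 0.349
t 6.15 pos [ 0.4321 -0.1824  0.2541] ydeg -3.74 z [ 0.0118 -0.0014 -0.9999] F [ 1.349  -0.3955  0.1255] gap 0.3491933921385419 j [-10.    9.   32.2 118.6  -6.2  53.3  21.8]
[-0.1437 -0.1012]
129
[ 0.9991  0.0429  0.5377 -0.2298] 2.4582548
```

View pics/top4.png

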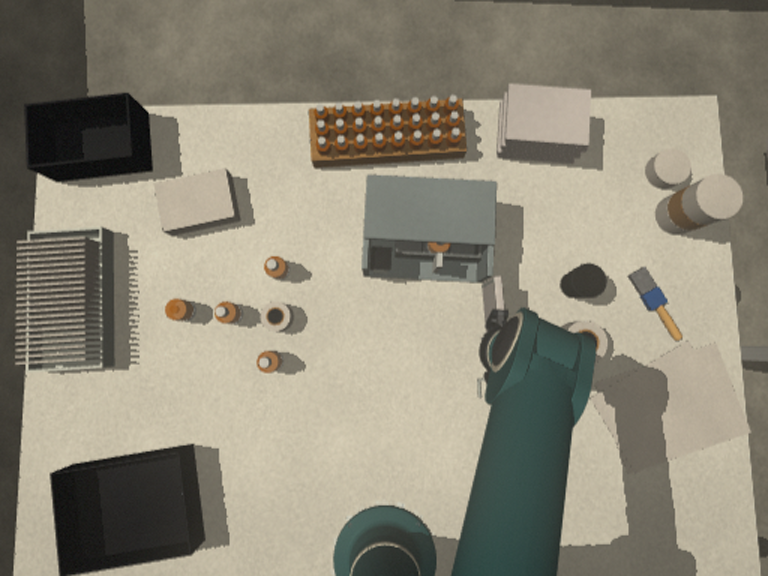

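Door measures about 96° open. The fin is at (439,260), and next I'll grip it.

```bash
python3 -c "
from h import *
print(cab(.0305,-.026));to([*cab(.0305,-.026),.2],86.15)"
```

```text
[ 0.6109 -0.119 ]
to [0.0736 0.1769 0.0499] [ 0.0035  0.0023 -1.5684]
```

```bash
python3 -m handwheel '[[0.03,0.04,0.01,0,0,-0.12,0],[0.074,0.08,0.03,0,0,-0.25,0],[0.074,0.12,0.05,0,0,-0.37,0],[0.074,0.15,0.05,0,0,-0.5,0],[0.074,0.177,0.05,0,0,-1.568,0],[0.074,0.177,0.05,0,0,-1.568,0],[0.074,0.177,0.05,0,0,-1.568,0],[0.074,0.177,0.05,0,0,-1.568,0],[0.074,0.177,0.05,0,0,-1.568,0],[0.074,0.177,0.05,0,0,-1.568,0],[0.074,0.177,0.05,0,0,-1.568,0],[0.074,0.177,0.05,0,0,-1.568,0],[0.074,0.177,0.05,0,0,-1.568,0],[0.074,0.177,0.05,0,0,-1.568,0],[0.074,0.177,0.05,0,0,-1.568,0],[0.074,0.177,0.05,0,0,-1.568,0]]' 40
python3 -c "
from h import *
st();to([*cab(.0305,-.026),.101],86.15)"
```

```text
t: 7.58
eef_pos: [0.6093, -0.1197, 0.1966]
orientation: [[-0.997, 0.072, -0.002], [0.072, 0.997, 0.0], [0.002, 0.0, -1.0]]
force: [0.1, -0.3, -0.8]
finger_gap: 0.497
t 7.58 pos [ 0.6093 -0.1197  0.1966] ydeg 85.9 z [-0.002   0.0005 -1.    ] F [ 0.0529 -0.3454 -0.8002] gap 0.4973847689675271 j [ 1.8 27.6  8.3 99.5 -4.8 53.4 97.9]
to [-0.0017  0.0008  0.0956] [ 0.0003 -0.0021 -0.0044]
```

```bash
python3 -m handwheel '[[-0.002,0,0.03,0,0,0,0],[-0.002,0,0.06,0,0,0,0],[-0.002,0,0.08,0,0,0,0],[-0.002,0,0.095,0,0,0,0],[-0.002,0,0.095,0,0,0,0],[-0.002,0,0.095,0,0,0,0]]' 40
python3 -c "
from h import *
st();to([*cab(.0305,-.026),.101],86.15)"
```

```text
t: 8.08
eef_pos: [0.6114, -0.12, 0.102]
orientation: [[-0.998, 0.07, -0.002], [0.07, 0.998, 0.0], [0.002, -0.0, -1.0]]
force: [0.4, 0.4, 1.0]
finger_gap: 0.501
t 8.08 pos [ 0.6114 -0.12    0.102 ] ydeg 85.96 z [-0.0021  0.0001 -1.    ] F [0.4193 0.4292 0.982 ] gap 0.5012392198508884 j [  2.6  34.9   7.3 102.   -6.   43.5  98.9]
to [0.0006 0.0009 0.001 ] [-0.     -0.0021 -0.0033]
```

Grip, then draw out along tool +x (cabinet −x).

```bash
python3 -m handwheel '[[0,0.001,0,0,0,0,0.5],[0,0.001,0,0,0,0,1],[0,0.001,0,0,0,0,1],[0,0.001,0,0,0,0,1],[0,0.001,0,0,0,0,1],[0.01,0.001,0,0,0,0,1],[0.02,0.001,0,0,0,0,1],[0.035,0.001,0,0,0,0,1],[0.05,0.001,0,0,0,0,1],[0.065,0.001,0,0,0,0,1],[0.08,0.001,0,0,0,0,1],[0.095,0.001,0,0,0,0,1],[0.11,0.001,0,0,0,0,1],[0.125,0.001,0,0,0,0,1],[0.138,0.001,0,0,0,0,1],[0.145,0.001,0,0,0,0,1],[0.149,0.001,0,0,0,0,1],[0.151,0.001,0,0,0,0,1],[0.151,0.001,0,0,0,0,1]]' 40
python3 -c "
from h import *
st();s=ctrl.read_state();print(incab(s['eef_pos']))"
```

```text
t: 9.67
eef_pos: [0.4632, -0.1096, 0.1043]
orientation: [[-0.997, 0.071, 0.005], [0.07, 0.998, -0.001], [-0.005, -0.001, -1.0]]
force: [1.4, -4.2, 8.7]
finger_gap: 0.134
t 9.67 pos [ 0.4632 -0.1096  0.1043] ydeg 85.96 z [ 0.0051 -0.0012 -1.    ] F [ 1.4351 -4.2294  8.705 ] gap 0.1338436744551044 j [  3.3  23.5   7.1 122.7  -5.1  33.8 100. ]
[-0.1175 -0.0266]
```

```bash
python3 -m handwheel '[[0,0,0,0,0,0,1],[0,0,0,0,0,0,0],[0,0,0,0,0,0,0],[0,0,0,0,0,0,0],[0,0,0,0,0,0,0],[0,0,-0.04,0,0,0,0],[0,0,-0.08,0,0,0,0],[0,0,-0.12,0,0,0,0],[0.0,0.04,-0.14,0,0,0,0],[0.0,0.08,-0.14,0,0,0,0],[0.0,0.12,-0.14,0,0,0,0],[0.0,0.16,-0.14,0,0,0,0],[0,0.20,-0.14,0,0,0,0],[0,0.24,-0.14,0,0,0,0],[0,0.24,-0.14,0,0,0,0]]' 40
python3 -c "
from h import *
st()
im,d=snap('top','top5');snap('side','side5')"
```

```text
t: 10.92
eef_pos: [0.4773, 0.1396, 0.2428]
orientation: [[-0.998, 0.058, 0.0], [0.058, 0.998, 0.004], [0.0, 0.004, -1.0]]
force: [-1.2, -0.0, 0.1]
finger_gap: 0.499
t 10.92 pos [0.4773 0.1396 0.2428] ydeg 86.66 z [ 0.0002  0.0042 -1.    ] F [-1.2304 -0.0199  0.1144] gap 0.4988129453208222 j [-18.9  13.   -1.3 113.6   0.1  53.2  66.4]
```

View pics/top5.png

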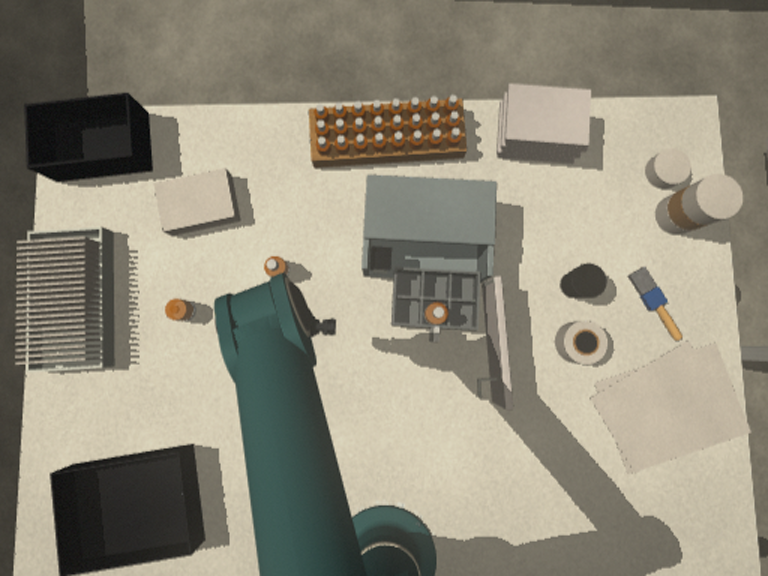

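View pics/side5.png

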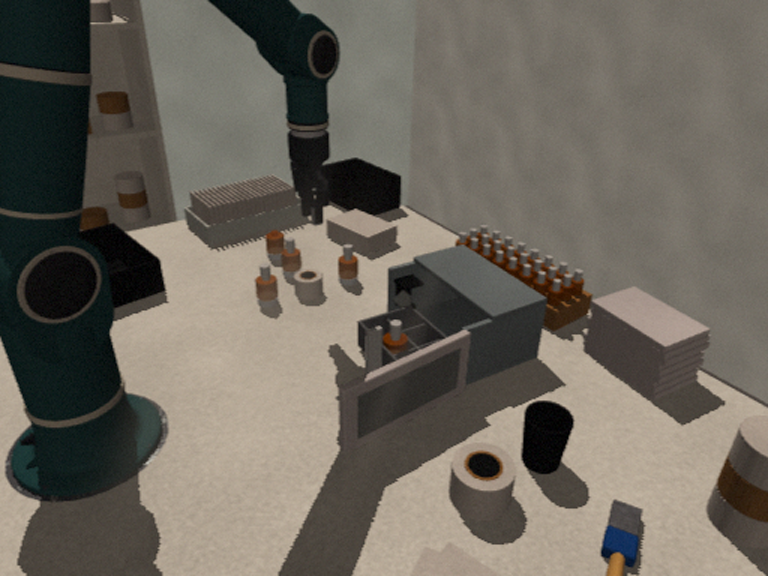

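```bash
python3 - <<'E'
from h import *
f=np.load('/tmp/top5.npz');P=cloud('top',f['d'])
m=(P[...,2]>.058)&(P[...,2]<.074)&(P[...,0]>.4)&(P[...,0]<.66)&(P[...,1]<.05)&(P[...,1]>-.26)
q=P[m];c=np.array([incab(p) for p in q]);print('rim',len(q),np.percentile(c,[1,5,50,95,99],axis=0))
np.save('/tmp/rim.npy',c)
h,e=np.histogram(c[:,0],np.arange(-.13,.06,.004));print([(round(a,3),b) for a,b in zip(e,h) if b])
h,e=np.histogram(c[:,1],np.arange(-.13,.1,.004));print([(round(a,3),b) for a,b in zip(e,h) if b])
m=(P[...,2]>.095)&(P[...,2]<.115)&(P[...,0]>.4)&(P[...,0]<.6)&(P[...,1]<-.05)&(P[...,1]>-.19)
q=P[m];k,l,s,cc=cv2.connectedComponentsWithStats(m.astype(np.uint8))
for i in range(1,k): print(s[i,4],P[l==i].mean(0),incab(P[l==i].mean(0)))
E
python3 -c "
import cv2;im=cv2.imread('pics/top5.png')[255:355,375:505];cv2.imwrite('pics/c5.png',cv2.resize(im,None,fx=6,fy=6,interpolation=cv2.INTER_CUBIC))"
```

```text
rim 654 [[-0.153  -0.148 ]
 [-0.1046 -0.1402]
 [-0.047  -0.0393]
 [ 0.0156  0.0627]
 [ 0.0563  0.1053]]
[(np.float64(-0.13), np.int64(2)), (np.float64(-0.126), np.int64(2)), (np.float64(-0.122), np.int64(1)), (np.float64(-0.118), np.int64(2)), (np.float64(-0.114), np.int64(3)), (np.float64(-0.11), np.int64(1)), (np.float64(-0.106), np.int64(53)), (np.float64(-0.102), np.int64(46)), (np.float64(-0.098), np.int64(15)), (np.float64(-0.094), np.int64(19)), (np.float64(-0.09), np.int64(23)), (np.float64(-0.086), np.int64(18)), (np.float64(-0.082), np.int64(19)), (np.float64(-0.078), np.int64(15)), (np.float64(-0.074), np.int64(14)), (np.float64(-0.07), np.int64(11)), (np.float64(-0.066), np.int64(13)), (np.float64(-0.062), np.int64(19)), (np.float64(-0.058), np.int64(14)), (np.float64(-0.054), np.int64(11)), (np.float64(-0.05), np.int64(22)), (np.float64(-0.046), np.int64(49)), (np.float64(-0.042), np.int64(11)), (np.float64(-0.038), np.int64(9)), (np.float64(-0.034), np.int64(7)), (np.float64(-0.03), np.int64(8)), (np.float64(-0.026), np.int64(11)), (np.float64(-0.022), np.int64(10)), (n
[... 1887 characters left out ...]
float64(0.014), np.int64(6)), (np.float64(0.018), np.int64(7)), (np.float64(0.022), np.int64(6)), (np.float64(0.026), np.int64(5)), (np.float64(0.03), np.int64(7)), (np.float64(0.034), np.int64(6)), (np.float64(0.038), np.int64(3)), (np.float64(0.042), np.int64(5)), (np.float64(0.046), np.int64(8)), (np.float64(0.05), np.int64(3)), (np.float64(0.054), np.int64(5)), (np.float64(0.058), np.int64(49)), (np.float64(0.062), np.int64(15)), (np.float64(0.078), np.int64(3)), (np.float64(0.082), np.int64(3)), (np.float64(0.086), np.int64(4)), (np.float64(0.09), np.int64(2)), (np.float64(0.094), np.int64(2))]
45 [ 0.5048 -0.1141  0.1062] [-0.0757 -0.0282]
40 [ 0.4618 -0.1085  0.1056] [-0.1189 -0.0255]
```

View pics/c5.png

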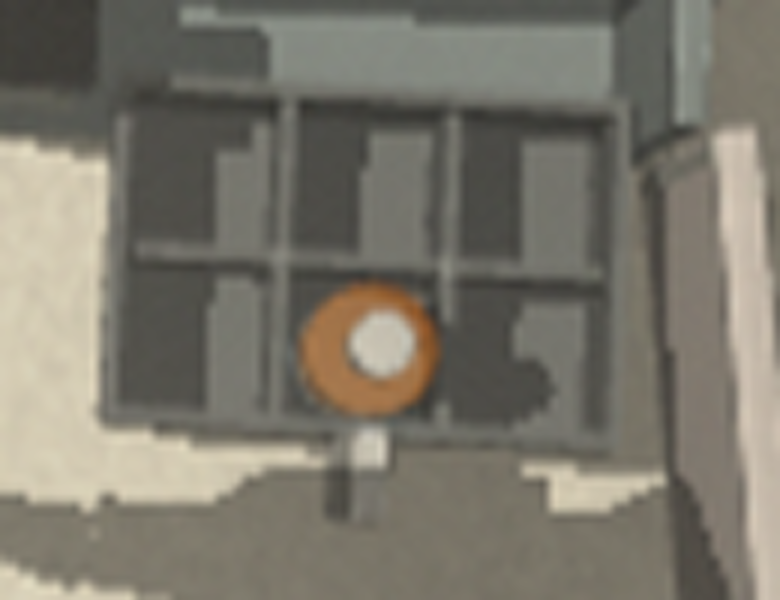

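Top view: the tray is out and only the front-middle compartment is occupied (crop (370,345)). The door stands at the right, clear of the tray. I'll use the rear-left, rear-middle and front-left compartments.

```bash
cat >> h.py <<'E'
TC=np.array([-.044,-.027])
def comp(ix,iy): return cab(TC[0]+ix*.029,TC[1]+iy*.058)
def stoppers(fn,name):
    d=np.load('/tmp/%s.npz'%fn)['d'];P=cloud(name,d)
    m=(P[...,2]>.082)&(P[...,2]<.10)&(P[...,0]>.3)&(P[...,0]<.8)&(P[...,1]>.1)&(P[...,1]<.55)
    k,l,s,c=cv2.connectedComponentsWithStats(m.astype(np.uint8))
    for i in range(1,k):
        if s[i,4]>5:
            q=P[l==i]; print(name,s[i,4],'mean',q.mean(0),'mid',(q.min(0)+q.max(0))[:2]/2)
E
python3 -c "
from h import *
stoppers('side5','side');stoppers('top5','top');print('RL',comp(1,1),'RM',comp(1,0),'FL',comp(-1,1))
to([.4098,.2335,.15],86.15)"
```

```text
side 28 mean [0.513  0.3216 0.0899] mid [0.5135 0.3247]
side 31 mean [0.608  0.2195 0.0887] mid [0.6105 0.2198]
side 34 mean [0.4095 0.2323 0.0901] mid [0.4099 0.2379]
top 42 mean [0.6088 0.2229 0.0908] mid [0.6089 0.2234]
RL [ 0.5693 -0.0591] RM [ 0.5654 -0.1169] FL [ 0.5114 -0.0552]
to [0.074  0.0964 0.0924] [-0.0002 -0.0012  0.0017]
```

```bash
python3 -m handwheel '[[0.025,0.03,0.02,0,0,0,0],[0.05,0.06,0.04,0,0,0,0],[0.074,0.09,0.06,0,0,0,0],[0.074,0.096,0.092,0,0,0,0],[0.074,0.096,0.092,0,0,0,0],[0.074,0.096,0.092,0,0,0,0]]' 50
python3 -c "
from h import *
st();to([.4098,.2335,.088],86.15)"
```

```text
t: 11.52
eef_pos: [0.4102, 0.2299, 0.1495]
orientation: [[-0.998, 0.07, -0.004], [0.07, 0.998, -0.003], [0.003, -0.003, -1.0]]
force: [0.2, -1.2, 0.3]
finger_gap: 0.5
t 11.52 pos [0.4102 0.2299 0.1495] ydeg 85.97 z [-0.0036 -0.003  -1.    ] F [ 0.2487 -1.1654  0.2589] gap 0.5003950549821056 j [-29.2  18.8  -4.9 121.    2.5  40.5  50.3]
to [0.0005 0.0038 0.0615] [-0.0032 -0.0034 -0.0032]
```

```bash
python3 -m handwheel '[[0,0.003,0.025,0,0,0,0],[0,0.003,0.045,0,0,0,0],[0,0.003,0.061,0,0,0,0],[0,0.003,0.061,0,0,0,0],[0,0.003,0.061,0,0,0,0],[0,0.003,0.061,0,0,0,0.3],[0,0.003,0.061,0,0,0,0.45],[0,0.003,0.061,0,0,0,1],[0,0.003,0.061,0,0,0,1],[0,0.003,0.061,0,0,0,1],[0,0.003,0.061,0,0,0,1]]' 50
python3 -c "
from h import *
st();to([*comp(1,1),.24],86.15)"
```

```text
t: 12.43
eef_pos: [0.4127, 0.2353, 0.0915]
orientation: [[-0.998, 0.07, 0.003], [0.07, 0.998, 0.002], [-0.003, 0.002, -1.0]]
force: [0.4, 0.2, 7.5]
finger_gap: 0.24
t 12.43 pos [0.4127 0.2353 0.0915] ydeg 86.0 z [ 0.0033  0.0017 -1.    ] F [0.3683 0.1661 7.5057] gap 0.23989346273353196 j [-30.   25.1  -4.4 122.4   3.5  32.4  49. ]
to [-0.1773 -0.2824 -0.1485] [ 0.0019  0.0032 -0.0026]
```

```bash
python3 -m handwheel '[[0,0,-0.01,0,0,0,1],[0,0,-0.03,0,0,0,1],[0,0,-0.055,0,0,0,1],[0,0,-0.085,0,0,0,1],[0,0,-0.115,0,0,0,1],[0,0,-0.14,0,0,0,1],[0,0,-0.15,0,0,0,1],[0,0,-0.15,0,0,0,1],[0,0,-0.15,0,0,0,1],[0,0,-0.15,0,0,0,1]]' 50
python3 -c "
from h import *
st();to([*comp(1,1),.24],86.15);snap('side','side6')
im=cv2.imread('pics/side6.png')[100:330,180:420];cv2.imwrite('pics/c6.png',cv2.resize(im,None,fx=2.5,fy=2.5))"
```

```text
t: 13.27
eef_pos: [0.4102, 0.2339, 0.2382]
orientation: [[-0.998, 0.07, -0.003], [0.07, 0.998, -0.002], [0.003, -0.002, -1.0]]
force: [-0.9, -0.4, -1.6]
finger_gap: 0.238
t 13.27 pos [0.4102 0.2339 0.2382] ydeg 86.0 z [-0.0027 -0.0017 -1.    ] F [-0.949  -0.3913 -1.5834] gap 0.23846687261540853 j [-29.   11.3  -5.4 116.7   1.3  52.3  51. ]
to [-0.1792 -0.2812 -0.0017] [-0.0019 -0.0026 -0.0026]
```

View pics/c6.png

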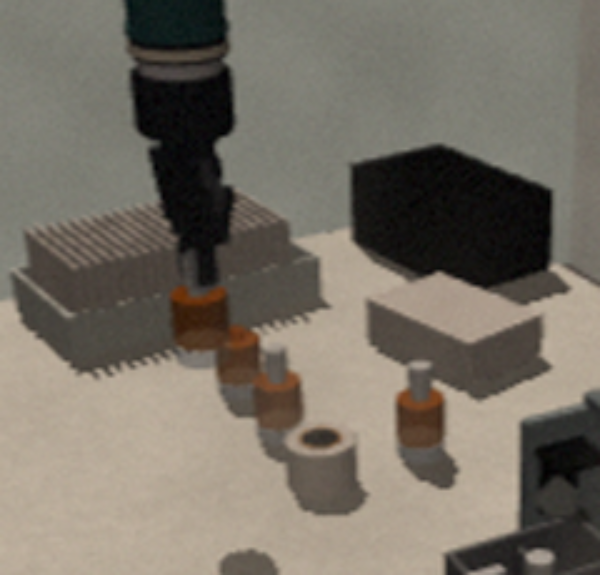

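```bash
python3 -m handwheel '[[-0.008,-0.012,0,0,0,0,1],[-0.023,-0.035,0,0,0,0,1],[-0.040,-0.063,0,0,0,0,1],[-0.058,-0.091,0,0,0,0,1],[-0.076,-0.120,0,0,0,0,1],[-0.094,-0.148,0,0,0,0,1],[-0.112,-0.176,0,0,0,0,1],[-0.130,-0.204,0,0,0,0,1],[-0.148,-0.232,0,0,0,0,1],[-0.162,-0.255,0,0,0,0,1],[-0.172,-0.270,0,0,0,0,1],[-0.179,-0.281,0,0,0,0,1],[-0.179,-0.281,0,0,0,0,1],[-0.179,-0.281,0,0,0,0,1],[-0.179,-0.281,0,0,0,0,1],[-0.179,-0.281,0,0,0,0,1]]' 50
python3 -c "
from h import *
st();to([*comp(1,1),.1055],86.15)"
```

```text
t: 14.65
eef_pos: [0.5696, -0.0563, 0.2394]
orientation: [[-0.998, 0.067, -0.001], [0.067, 0.998, 0.001], [0.001, 0.001, -1.0]]
force: [-0.5, 0.4, -0.8]
finger_gap: 0.238
t 14.65 pos [ 0.5696 -0.0563  0.2394] ydeg 86.14 z [-0.001   0.0008 -1.    ] F [-0.4812  0.3839 -0.8189] gap 0.23839293295922198 j [ -2.6  20.3   6.1 104.3  -2.6  55.7  90.8]
to [-0.     -0.0028  0.1339] [ 0.0008 -0.001  -0.0001]
```

```bash
python3 -m handwheel '[[0,-0.002,0.015,0,0,0,1],[0,-0.003,0.035,0,0,0,1],[0,-0.003,0.052,0,0,0,1],[0,-0.003,0.06,0,0,0,1],[0,-0.003,0.06,0,0,0,1],[0,-0.003,0.06,0,0,0,1],[0,-0.003,0.06,0,0,0,1]]' 50
python3 -c "
from h import *
st();to([*comp(1,1),.1055],86.15);snap('side','side7')
im=cv2.imread('pics/side7.png')[200:440,320:580];cv2.imwrite('pics/c7.png',cv2.resize(im,None,fx=2.5,fy=2.5))"
```

```text
t: 15.23
eef_pos: [0.5707, -0.0608, 0.1809]
orientation: [[-0.998, 0.069, 0.002], [0.069, 0.998, 0.0], [-0.002, 0.0, -1.0]]
force: [-1.0, -0.6, -2.0]
finger_gap: 0.239
t 15.23 pos [ 0.5707 -0.0608  0.1809] ydeg 86.04 z [ 0.002   0.0001 -1.    ] F [-1.007  -0.5703 -1.9678] gap 0.23909112600383536 j [ -1.9  24.5   5.9 106.9  -3.3  48.7  91.6]
to [0.0017 0.0016 0.0754] [ 0.0002  0.002  -0.002 ]
```

View pics/c7.png

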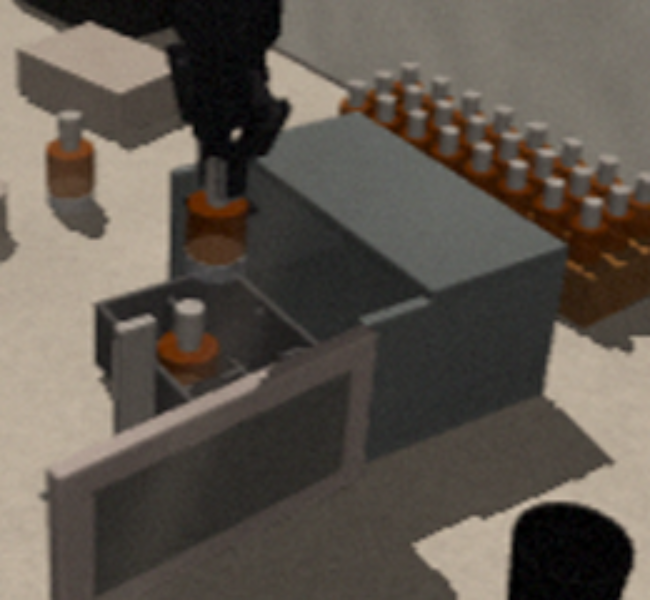

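The bottle hangs upright above the rear-left compartment (crop (215,235)), so I'll lower it.

```bash
python3 -m handwheel '[[0.001,0.001,0.010,0,0,0,1],[0.001,0.001,0.022,0,0,0,1],[0.001,0.001,0.036,0,0,0,1],[0.001,0.001,0.050,0,0,0,1],[0.001,0.001,0.060,0,0,0,1],[0.001,0.001,0.066,0,0,0,1],[0.001,0.001,0.071,0,0,0,1],[0.001,0.001,0.074,0,0,0,1],[0.001,0.001,0.074,0,0,0,1],[0.001,0.001,0.074,0,0,0,1]]' 50
python3 -c "
from h import *
st();to([*comp(1,1),.1055],86.15)"
```

```text
t: 16.12
eef_pos: [0.57, -0.06, 0.1066]
orientation: [[-0.998, 0.07, 0.002], [0.07, 0.998, 0.0], [-0.002, 0.0, -1.0]]
force: [2.4, 0.1, 1.1]
finger_gap: 0.238
t 16.12 pos [ 0.57   -0.06    0.1066] ydeg 86.0 z [ 0.0023  0.0001 -1.    ] F [2.3667 0.0903 1.0829] gap 0.23783120539714317 j [ -1.4  30.5   5.2 109.2  -4.1  40.3  92.2]
to [0.0008 0.0009 0.0011] [ 0.0002  0.0023 -0.0026]
```

```bash
python3 -m handwheel '[[0,0,0.001,0,0,0,0.4],[0,0,0.001,0,0,0,0.2],[0,0,0.001,0,0,0,0.1],[0,0,0.001,0,0,0,0.1],[0,0,-0.02,0,0,0,0.1],[0,0,-0.05,0,0,0,0.1],[0,0,-0.09,0,0,0,0.1],[0,0,-0.13,0,0,0,0.1],[0,0.04,-0.13,0,0,0,0.1],[0,0.08,-0.13,0,0,0,0.1],[0,0.08,-0.13,0,0,0,0.1]]' 50
python3 -c "
from h import *
st();snap('side','side8');stoppers('side8','side')
im=cv2.imread('pics/side8.png')[150:440,250:580];cv2.imwrite('pics/c8.png',cv2.resize(im,None,fx=2.,fy=2.))
to([.6082,.2215,.24],86.15)"
```

```text
t: 17.03
eef_pos: [0.5749, 0.0293, 0.2368]
orientation: [[-0.998, 0.059, 0.002], [0.059, 0.998, 0.006], [-0.002, 0.006, -1.0]]
force: [-0.5, 2.2, 0.2]
finger_gap: 0.451
t 17.03 pos [0.5749 0.0293 0.2368] ydeg 86.61 z [ 0.0019  0.0056 -1.    ] F [-0.4583  2.2378  0.2488] gap 0.45097702529275757 j [ -9.4  20.7   4.1 104.   -2.2  55.3  82.3]
side 29 mean [0.5129 0.3215 0.0896] mid [0.514  0.3257]
side 29 mean [0.6079 0.2188 0.0895] mid [0.6095 0.2209]
to [-0.0216  0.1979 -0.0033] [0.0026 0.0004 0.0056]
```

View pics/c8.png

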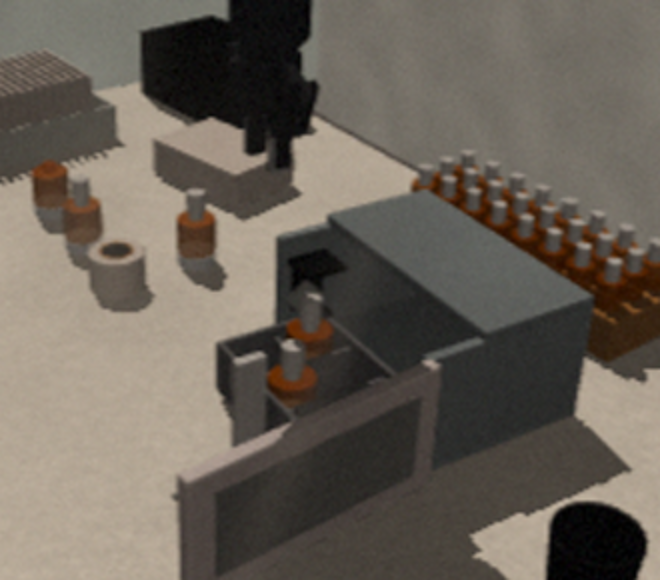

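The first bottle stands upright in the rear-left compartment (crop (313,320)). Next is the far bottle at (.608,.2215).

```bash
python3 -m handwheel '[[-0.004,0.035,0,0,0,0,0.1],[-0.008,0.075,0,0,0,0,0.1],[-0.012,0.11,0.02,0,0,0,0.1],[-0.017,0.15,0.04,0,0,0,0.1],[-0.021,0.18,0.07,0,0,0,0.1],[-0.021,0.195,0.08,0,0,0.005,0.1],[-0.021,0.195,0.08,0,0,0.005,0.1],[-0.021,0.195,0.08,0,0,0.005,0.1],[-0.021,0.195,0.08,0,0,0.005,0.1]]' 50
python3 -c "
from h import *
st();to([.6082,.2215,.089],86.15)"
```

```text
t: 17.83
eef_pos: [0.6098, 0.2107, 0.1561]
orientation: [[-0.997, 0.077, 0.0], [0.077, 0.997, -0.001], [-0.001, -0.001, -1.0]]
force: [0.9, -0.4, -0.4]
finger_gap: 0.448
t 17.83 pos [0.6098 0.2107 0.1561] ydeg 85.61 z [ 0.0005 -0.0014 -1.    ] F [ 0.8959 -0.4323 -0.3706] gap 0.44808423000210246 j [-23.5  32.5   1.9  97.1  -1.2  50.4  64.5]
to [0.0024 0.0107 0.0671] [-0.0013  0.0006 -0.0095]
```

```bash
python3 -m handwheel '[[0.002,0.01,0.01,0,0,-0.008,0.1],[0.002,0.01,0.03,0,0,-0.008,0.1],[0.002,0.01,0.03,0,0,-0.008,0.1],[0.002,0.01,0.03,0,0,-0.008,0.1]]' 50
python3 -c "
from h import *
st();to([.6082,.2215,.089],86.15)"
```

```text
t: 18.17
eef_pos: [0.6075, 0.2218, 0.1254]
orientation: [[-0.998, 0.068, -0.001], [0.068, 0.998, -0.001], [0.001, -0.001, -1.0]]
force: [0.9, -0.9, 1.0]
finger_gap: 0.449
t 18.17 pos [0.6075 0.2218 0.1254] ydeg 86.11 z [-0.0014 -0.001  -1.    ] F [ 0.9274 -0.8856  1.035 ] gap 0.4488137547717571 j [-24.2  34.9   1.6  97.7  -1.2  47.5  64. ]
to [-0.0008 -0.0002  0.0363] [-0.0011 -0.0014 -0.0008]
```

```bash
python3 -m handwheel '[[-0.001,0,0.015,0,0,0,0.1],[-0.001,0,0.028,0,0,0,0.1],[-0.001,0,0.035,0,0,0,0.1],[-0.001,0,0.035,0,0,0,0.2],[-0.001,0,0.035,0,0,0,0.35],[-0.001,0,0.035,0,0,0,0.45],[-0.001,0,0.035,0,0,0,1],[-0.001,0,0.035,0,0,0,1],[-0.001,0,0.035,0,0,0,1],[-0.001,0,0.035,0,0,0,1]]' 50
python3 -c "
from h import *
st();to([*comp(1,0),.24],86.15)"
```

```text
t: 19.0
eef_pos: [0.6093, 0.2231, 0.0913]
orientation: [[-0.998, 0.067, 0.001], [0.067, 0.998, 0.0], [-0.001, 0.001, -1.0]]
force: [0.7, 0.8, 0.4]
finger_gap: 0.239
t 19.0 pos [0.6093 0.2231 0.0913] ydeg 86.18 z [ 0.001   0.0005 -1.    ] F [0.7406 0.8112 0.4164] gap 0.23893809898597868 j [-24.1  37.6   1.5  98.2  -1.3  44.1  64.1]
to [ 0.0209 -0.3421 -0.1489] [0.0005 0.001  0.0004]
```

Lift and carry to rear-middle in one path.

```bash
python3 -m handwheel '[[0,0,-0.01,0,0,0,1],[0,0,-0.03,0,0,0,1],[0,0,-0.06,0,0,0,1],[0,-0.005,-0.09,0,0,0,1],[0.002,-0.02,-0.12,0,0,0,1],[0.004,-0.04,-0.14,0,0,0,1],[0.006,-0.07,-0.149,0,0,0,1],[0.008,-0.10,-0.149,0,0,0,1],[0.010,-0.13,-0.149,0,0,0,1],[0.012,-0.16,-0.149,0,0,0,1],[0.014,-0.19,-0.149,0,0,0,1],[0.016,-0.22,-0.149,0,0,0,1],[0.018,-0.25,-0.149,0,0,0,1],[0.020,-0.28,-0.149,0,0,0,1],[0.021,-0.31,-0.149,0,0,0,1],[0.021,-0.33,-0.149,0,0,0,1],[0.021,-0.342,-0.149,0,0,0,1],[0.021,-0.342,-0.149,0,0,0,1],[0.021,-0.342,-0.149,0,0,0,1],[0.021,-0.342,-0.149,0,0,0,1]]' 50
python3 -c "
from h import *
st();to([*comp(1,0),.18],86.15)"
```

```text
t: 20.67
eef_pos: [0.5654, -0.1148, 0.2398]
orientation: [[-0.998, 0.064, -0.0], [0.064, 0.998, 0.001], [0.0, 0.001, -1.0]]
force: [-0.5, 0.8, -2.1]
finger_gap: 0.237
t 20.67 pos [ 0.5654 -0.1148  0.2398] ydeg 86.31 z [-0.      0.0014 -1.    ] F [-0.5016  0.8086 -2.0882] gap 0.23722235026944555 j [  2.2  20.7   7.5 103.7  -3.3  55.9  97.4]
to [-0.0002 -0.0022  0.0598] [ 0.0014 -0.0001  0.0029]
```

```bash
python3 -m handwheel '[[0,-0.001,0.015,0,0,0,1],[0,-0.002,0.035,0,0,0,1],[0,-0.002,0.052,0,0,0,1],[0,-0.002,0.06,0,0,0,1],[0,-0.002,0.06,0,0,0,1],[0,-0.002,0.06,0,0,0,1],[0,-0.002,0.06,0,0,0,1]]' 50
python3 -c "
from h import *
st();to([*comp(1,0),.1055],86.15);snap('side','side9')
im=cv2.imread('pics/side9.png')[200:440,320:580];cv2.imwrite('pics/c9.png',cv2.resize(im,None,fx=2.5,fy=2.5))"
```

```text
t: 21.25
eef_pos: [0.5659, -0.1184, 0.1808]
orientation: [[-0.998, 0.066, 0.002], [0.066, 0.998, -0.0], [-0.002, 0.0, -1.0]]
force: [0.2, -0.0, -1.9]
finger_gap: 0.238
t 21.25 pos [ 0.5659 -0.1184  0.1808] ydeg 86.23 z [ 0.0018 -0.     -1.    ] F [ 0.1962 -0.034  -1.8578] gap 0.23789972432677184 j [  2.9  24.8   7.2 106.3  -4.   49.   98.2]
to [0.0007 0.0015 0.0753] [0.0001 0.0018 0.0014]
```

View pics/c9.png

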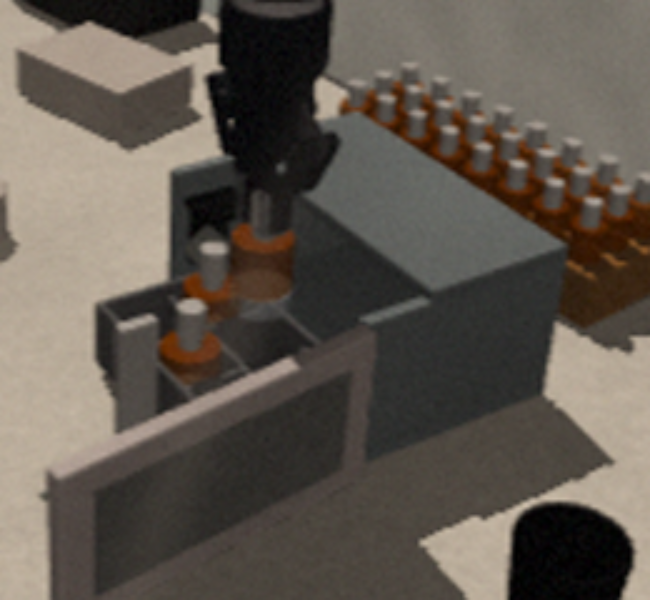

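The second bottle hangs above rear-middle (crop (263,260)), clear of the first.

```bash
python3 -m handwheel '[[0,0.001,0.010,0,0,0,1],[0,0.001,0.022,0,0,0,1],[0,0.001,0.036,0,0,0,1],[0,0.001,0.050,0,0,0,1],[0,0.001,0.060,0,0,0,1],[0,0.001,0.066,0,0,0,1],[0,0.001,0.071,0,0,0,1],[0,0.001,0.074,0,0,0,1],[0,0.001,0.074,0,0,0,1],[0,0.001,0.074,0,0,0,1]]' 50
```

```text
t: 22.13
eef_pos: [0.5657, -0.1181, 0.1063]
orientation: [[-0.998, 0.067, 0.002], [0.067, 0.998, -0.0], [-0.002, -0.0, -1.0]]
force: [1.4, -0.4, -1.5]
finger_gap: 0.24
```

```bash
python3 -m handwheel '[[0,0,0.001,0,0,0,1],[0,0,0.002,0,0,0,1],[0,0,0.002,0,0,0,1]]' 50
```

```text
t: 22.38
eef_pos: [0.5671, -0.1182, 0.1062]
orientation: [[-0.998, 0.067, 0.005], [0.067, 0.998, -0.0], [-0.005, -0.0, -1.0]]
force: [-0.5, 1.2, 9.6]
finger_gap: 0.241
```

Seated (contact force is up), so release and retreat.

```bash
python3 -m handwheel '[[0,0,-0.001,0,0,0,0.4],[0,0,-0.001,0,0,0,0.2],[0,0,-0.001,0,0,0,0.1],[0,0,-0.001,0,0,0,0.1],[0,0,-0.02,0,0,0,0.1],[0,0,-0.05,0,0,0,0.1],[0,0,-0.09,0,0,0,0.1],[0,0,-0.13,0,0,0,0.1],[0,0.04,-0.13,0,0,0,0.1],[0,0.08,-0.13,0,0,0,0.1],[0,0.12,-0.13,0,0,0,0.1],[0,0.16,-0.13,0,0,0,0.1],[0,0.20,-0.13,0,0,0,0.1],[0,0.24,-0.13,0,0,0,0.1],[0,0.28,-0.13,0,0,0,0.1],[0,0.28,-0.13,0,0,0,0.1],[0,0.28,-0.13,0,0,0,0.1]]' 50
python3 -c "
from h import *
st();snap('side','side10');snap('top','top10');stoppers('side10','side')
im=cv2.imread('pics/side10.png')[150:440,250:580];cv2.imwrite('pics/c10.png',cv2.resize(im,None,fx=2.,fy=2.))
to([.5132,.324,.24],86.15)"
```

```text
t: 23.8
eef_pos: [0.583, 0.1649, 0.2332]
orientation: [[-0.998, 0.061, -0.001], [0.061, 0.998, 0.001], [0.001, 0.001, -1.0]]
force: [0.8, -0.9, 0.1]
finger_gap: 0.453
t 23.8 pos [0.583  0.1649 0.2332] ydeg 86.51 z [-0.001   0.0007 -1.    ] F [ 0.8172 -0.9425  0.0542] gap 0.45319910964715077 j [-20.6  23.9   2.1  99.7  -1.1  56.5  68.5]
side 29 mean [0.5135 0.322  0.0891] mid [0.5136 0.3238]
to [ 0.0813  0.1584 -0.0068] [-0.0011 -0.0006 -0.0001]
```

View pics/c10.png

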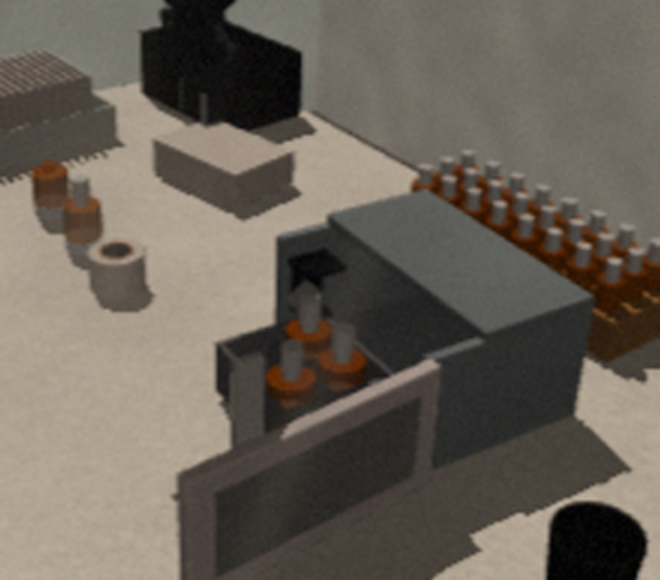

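View pics/top10.png

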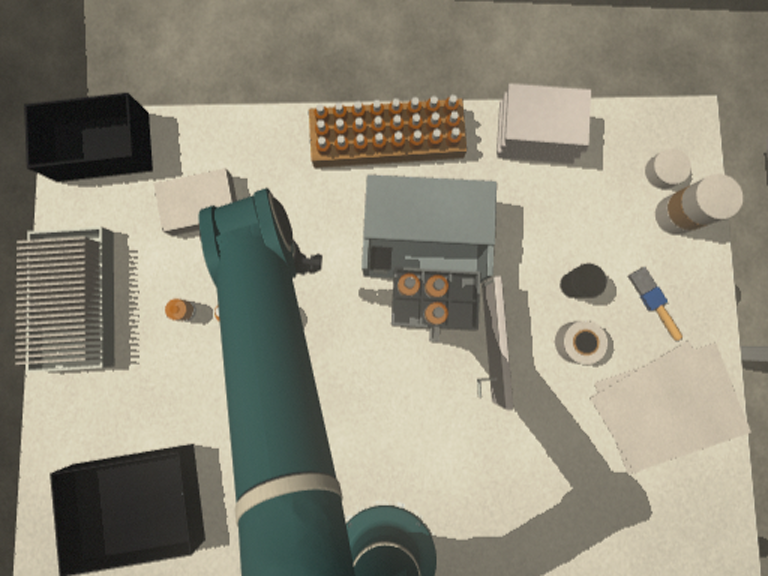

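Both placed bottles stand upright. The third bottle is unmoved at (.513,.324).

```bash
python3 -m handwheel '[[0.016,0.03,0,0,0,0,0.1],[0.032,0.062,0.0,0,0,0,0.1],[0.048,0.094,0.02,0,0,0,0.1],[0.064,0.125,0.04,0,0,0,0.1],[0.076,0.15,0.07,0,0,0,0.1],[0.081,0.156,0.09,0,0,0,0.1],[0.081,0.156,0.10,0,0,0,0.1],[0.081,0.156,0.10,0,0,0,0.1],[0.081,0.156,0.10,0,0,0,0.1],[0.081,0.156,0.10,0,0,0,0.1]]' 50
python3 -c "
from h import *
st();to([.5134,.324,.089],86.15)"
```

```text
t: 24.73
eef_pos: [0.5156, 0.3205, 0.1353]
orientation: [[-0.998, 0.071, 0.003], [0.071, 0.998, 0.0], [-0.003, 0.001, -1.0]]
force: [0.2, 0.3, 0.1]
finger_gap: 0.455
t 24.73 pos [0.5156 0.3205 0.1353] ydeg 85.95 z [ 0.0026  0.0003 -1.    ] F [0.157  0.2956 0.0929] gap 0.45467194348072065 j [-34.7  30.9  -0.5 103.3   0.5  45.7  50.5]
to [0.0026 0.0033 0.0463] [ 0.0005  0.0026 -0.0035]
```

```bash
python3 -m handwheel '[[0.001,0.003,0.015,0,0,0,0.1],[0.002,0.003,0.033,0,0,0,0.1],[0.002,0.003,0.046,0,0,0,0.1],[0.002,0.003,0.046,0,0,0,0.2],[0.002,0.003,0.046,0,0,0,0.35],[0.002,0.003,0.046,0,0,0,0.45],[0.002,0.003,0.046,0,0,0,1],[0.002,0.003,0.046,0,0,0,1],[0.002,0.003,0.046,0,0,0,1],[0.002,0.003,0.046,0,0,0,1]]' 50
python3 -c "
from h import *
st();to([*comp(-1,1),.24],86.15)"
```

```text
t: 25.57
eef_pos: [0.5126, 0.326, 0.089]
orientation: [[-0.998, 0.067, 0.002], [0.067, 0.998, 0.001], [-0.002, 0.001, -1.0]]
force: [0.6, 0.2, 6.5]
finger_gap: 0.24
t 25.57 pos [0.5126 0.326  0.089 ] ydeg 86.17 z [ 0.0023  0.0013 -1.    ] F [0.5759 0.2476 6.5074] gap 0.24024082581703787 j [-35.2  34.7  -0.6 104.4   0.6  40.8  50.1]
to [-0.0247 -0.3802 -0.1514] [0.0014 0.0022 0.0003]
```

```bash
python3 -m handwheel '[[0,0,-0.01,0,0,0,1],[0,0,-0.03,0,0,0,1],[0,0,-0.06,0,0,0,1],[0,-0.005,-0.09,0,0,0,1],[-0.002,-0.02,-0.12,0,0,0,1],[-0.004,-0.04,-0.14,0,0,0,1],[-0.006,-0.07,-0.151,0,0,0,1],[-0.008,-0.10,-0.151,0,0,0,1],[-0.010,-0.13,-0.151,0,0,0,1],[-0.012,-0.16,-0.151,0,0,0,1],[-0.014,-0.19,-0.151,0,0,0,1],[-0.016,-0.22,-0.151,0,0,0,1],[-0.018,-0.25,-0.151,0,0,0,1],[-0.020,-0.28,-0.151,0,0,0,1],[-0.022,-0.31,-0.151,0,0,0,1],[-0.024,-0.34,-0.151,0,0,0,1],[-0.025,-0.365,-0.151,0,0,0,1],[-0.025,-0.38,-0.151,0,0,0,1],[-0.025,-0.38,-0.151,0,0,0,1],[-0.025,-0.38,-0.151,0,0,0,1]]' 50
python3 -c "
from h import *
st();to([*comp(-1,1),.18],86.15)"
```

```text
t: 27.23
eef_pos: [0.5106, -0.0557, 0.2389]
orientation: [[-0.998, 0.069, -0.001], [0.069, 0.998, 0.0], [0.001, 0.0, -1.0]]
force: [0.4, 1.3, -1.8]
finger_gap: 0.238
t 27.23 pos [ 0.5106 -0.0557  0.2389] ydeg 86.06 z [-0.0007  0.0005 -1.    ] F [ 0.4122  1.3442 -1.8119] gap 0.23800171733665107 j [ -4.7  14.7   8.5 112.2  -2.7  53.3  91.1]
to [-0.0009  0.0006  0.0589] [ 0.0004 -0.0007 -0.0016]
```

```bash
python3 -m handwheel '[[0,0,0.015,0,0,0,1],[0,0,0.035,0,0,0,1],[0,0,0.052,0,0,0,1],[0,0,0.06,0,0,0,1],[0,0,0.06,0,0,0,1],[0,0,0.06,0,0,0,1]]' 50
python3 -c "
from h import *
st();to([*comp(-1,1),.1055],86.15);snap('side','side11')
im=cv2.imread('pics/side11.png')[200:440,320:580];cv2.imwrite('pics/c11.png',cv2.resize(im,None,fx=2.5,fy=2.5))"
```

```text
t: 27.73
eef_pos: [0.5112, -0.0543, 0.1789]
orientation: [[-0.998, 0.065, -0.001], [0.065, 0.998, 0.0], [0.001, 0.0, -1.0]]
force: [0.2, 0.1, -1.6]
finger_gap: 0.244
t 27.73 pos [ 0.5112 -0.0543  0.1789] ydeg 86.25 z [-0.0005  0.0004 -1.    ] F [ 0.1534  0.0853 -1.6397] gap 0.24351831823704673 j [ -4.3  19.5   8.  115.1  -3.7  45.7  92.1]
to [-0.0003 -0.0009  0.0734] [ 0.0003 -0.0005  0.0018]
```

View pics/c11.png

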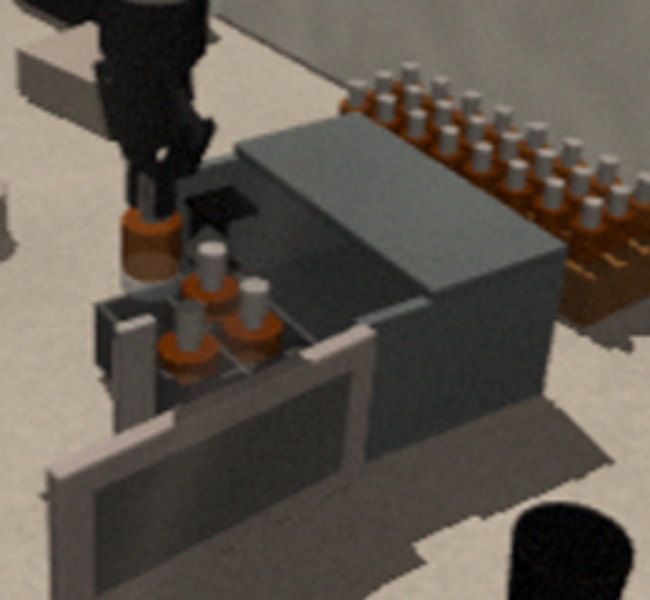

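The third bottle hangs above front-left (crop (150,245)), so lower it.

```bash
python3 -m handwheel '[[0,0,0.010,0,0,0,1],[0,0,0.022,0,0,0,1],[0,0,0.036,0,0,0,1],[0,0,0.050,0,0,0,1],[0,0,0.060,0,0,0,1],[0,0,0.066,0,0,0,1],[0,0,0.071,0,0,0,1],[0,0,0.074,0,0,0,1],[0,0,0.075,0,0,0,1],[0,0,0.075,0,0,0,1]]' 50
```

```text
t: 28.62
eef_pos: [0.5116, -0.0553, 0.1042]
orientation: [[-0.998, 0.067, 0.001], [0.067, 0.998, -0.0], [-0.001, 0.0, -1.0]]
force: [0.1, -0.1, -1.8]
finger_gap: 0.239
```

```bash
python3 -m handwheel '[[0,0,0.001,0,0,0,1],[0,0,0.002,0,0,0,1],[0,0,0.002,0,0,0,1]]' 50
```

```text
t: 28.87
eef_pos: [0.5133, -0.0553, 0.1039]
orientation: [[-0.998, 0.067, 0.005], [0.067, 0.998, 0.0], [-0.005, 0.0, -1.0]]
force: [-0.8, 0.5, 9.4]
finger_gap: 0.239
```

```bash
python3 -m handwheel '[[0,0,-0.001,0,0,0,0.4],[0,0,-0.001,0,0,0,0.2],[0,0,-0.001,0,0,0,0.1],[0,0,-0.001,0,0,0,0.1],[0,0,-0.02,0,0,0,0.1],[0,0,-0.05,0,0,0,0.1],[0,0,-0.09,0,0,0,0.1],[0,0,-0.13,0,0,0,0.1],[0,0.04,-0.13,0,0,0,0.1],[0,0.08,-0.13,0,0,0,0.1],[0,0.12,-0.13,0,0,0,0.1],[0,0.16,-0.13,0,0,0,0.1],[0,0.16,-0.13,0,0,0,0.1],[0,0.16,-0.13,0,0,0,0.1]]' 50
python3 -c "
from h import *
st();snap('side','side12');im,d=snap('top','top12')
im=cv2.imread('pics/side12.png')[150:440,250:580];a=cv2.resize(im,None,fx=1.2,fy=1.5)
im=cv2.imread('pics/top12.png')[150:440,250:580];b=cv2.resize(im,None,fx=1.2,fy=1.5);cv2.imwrite('pics/c12.png',np.hstack([a,b]))
P=cloud('top',d)
m=(P[...,2]>.095)&(P[...,2]<.115)&(P[...,0]>.4)&(P[...,0]<.6)&(P[...,1]<-.03)&(P[...,1]>-.19)
k,l,s,cc=cv2.connectedComponentsWithStats(m.astype(np.uint8))
for i in range(1,k): print(s[i,4],P[l==i].mean(0),incab(P[l==i].mean(0))-TC)
to([*cab(-.1180,-.0268),.2],86.15)"
```

```text
t: 30.03
eef_pos: [0.5214, 0.1072, 0.2315]
orientation: [[-0.998, 0.061, -0.001], [0.061, 0.998, 0.0], [0.001, 0.0, -1.0]]
force: [0.7, -1.6, -1.0]
finger_gap: 0.451
t 30.03 pos [0.5214 0.1072 0.2315] ydeg 86.49 z [-0.0005  0.0005 -1.    ] F [ 0.7145 -1.5874 -0.9804] gap 0.4509174047228865 j [-18.4  17.1   3.8 110.   -1.4  53.1  72.6]
43 [ 0.567  -0.0586  0.1064] [0.0267 0.0583]
42 [ 0.5629 -0.1157  0.1061] [0.0264 0.0011]
40 [ 0.5145 -0.054   0.1062] [-0.0261  0.0594]
42 [ 0.5068 -0.1141  0.1069] [-0.0297 -0.0011]
41 [ 0.4629 -0.1086  0.1057] [-0.0738  0.0014]
to [ 0.0445 -0.2167  0.0317] [-0.0009 -0.0006 -0.0002]
```

View pics/c12.png

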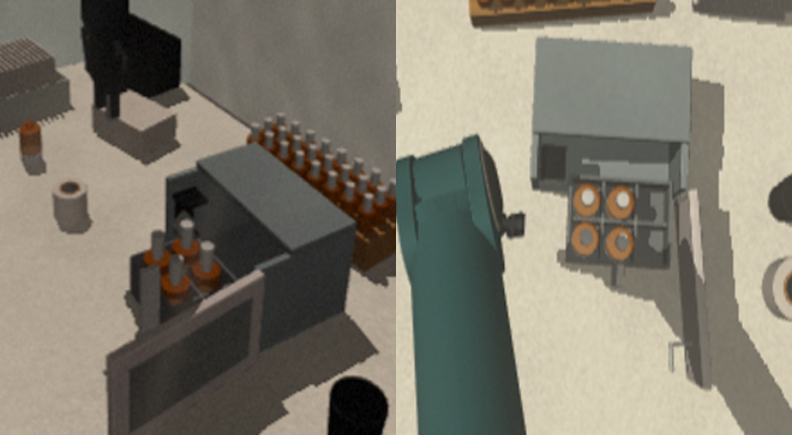

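All four bottles (one stock, three new) stand in compartments with their stopper tops at z≈0.106. Nothing stoppered is left on the table. Now grip the fin and push the tray home.

```bash
python3 -m handwheel '[[0.01,-0.035,0,0,0,0,0.1],[0.02,-0.075,0,0,0,0,0.1],[0.03,-0.115,0,0,0,0,0.1],[0.04,-0.155,0,0,0,0,0.1],[0.044,-0.19,0,0,0,0,0.1],[0.044,-0.215,0.01,0,0,0,0.1],[0.044,-0.217,0.03,0,0,0,0.1],[0.044,-0.217,0.03,0,0,0,0.1],[0.044,-0.217,0.03,0,0,0,0.1],[0.044,-0.217,0.03,0,0,0,0.1]]' 50
python3 -c "
from h import *
st();to([*cab(-.1180,-.0266),.101],86.15)"
```

```text
t: 30.97
eef_pos: [0.4635, -0.1092, 0.2023]
orientation: [[-0.998, 0.067, 0.0], [0.067, 0.998, 0.0], [-0.0, 0.0, -1.0]]
force: [-0.5, -0.4, 0.4]
finger_gap: 0.453
t 30.97 pos [ 0.4635 -0.1092  0.2023] ydeg 86.16 z [ 0.0002  0.0002 -1.    ] F [-0.5172 -0.3501  0.3662] gap 0.4527134610674527 j [ -0.2  14.   10.8 119.1  -3.6  47.2  98.9]
to [ 0.0008 -0.0005  0.1013] [0.0002 0.0002 0.0002]
```

```bash
python3 -m handwheel '[[0.001,0,0.03,0,0,0,0.1],[0.001,0,0.06,0,0,0,0.1],[0.001,0,0.085,0,0,0,0.1],[0.001,0,0.1,0,0,0,0.1],[0.001,0,0.1,0,0,0,0.1],[0.001,0,0.1,0,0,0,0.6],[0.001,0,0.1,0,0,0,1],[0.001,0,0.1,0,0,0,1],[0.001,0,0.1,0,0,0,1],[0.001,0,0.1,0,0,0,1]]' 40
python3 -c "
from h import *
st();s=ctrl.read_state();print(incab(s['eef_pos']));to([*cab(.0310,-.0266),.101],86.15)"
```

```text
t: 31.8
eef_pos: [0.4637, -0.1097, 0.1033]
orientation: [[-0.998, 0.067, 0.003], [0.067, 0.998, -0.001], [-0.003, -0.0, -1.0]]
force: [-0.5, -2.0, 6.9]
finger_gap: 0.133
t 31.8 pos [ 0.4637 -0.1097  0.1033] ydeg 86.13 z [ 0.0034 -0.0006 -1.    ] F [-0.5059 -1.9581  6.9085] gap 0.13326289263756838 j [  1.5  23.7   9.3 122.7  -6.7  33.9 101.7]
[-0.117  -0.0266]
to [-0.148   0.0001  0.0028] [-0.0004  0.0034 -0.0003]
```

```bash
python3 -m handwheel '[[-0.003,0,0,0,0,0,1],[-0.008,0,0,0,0,0,1],[-0.015,0,0,0,0,0,1],[-0.024,0,0,0,0,0,1],[-0.033,0,0,0,0,0,1],[-0.042,0,0,0,0,0,1],[-0.051,0,0,0,0,0,1],[-0.060,0,0,0,0,0,1],[-0.069,0,0,0,0,0,1],[-0.078,0,0,0,0,0,1],[-0.087,0,0,0,0,0,1],[-0.096,0,0,0,0,0,1],[-0.105,0,0,0,0,0,1],[-0.114,0,0,0,0,0,1],[-0.123,0,0,0,0,0,1],[-0.131,0,0,0,0,0,1],[-0.138,0,0,0,0,0,1],[-0.143,0,0,0,0,0,1],[-0.146,0,0,0,0,0,1],[-0.148,0,0,0,0,0,1]]' 40
python3 -m handwheel '[[-0.002,0,0,0,0,0,1],[-0.003,0,0,0,0,0,1],[-0.003,0,0,0,0,0,1],[-0.003,0,0,0,0,0,1]]' 40
python3 -c "
from h import *
st();s=ctrl.read_state();print(incab(s['eef_pos']))"
```

```text
t: 33.47
eef_pos: [0.611, -0.1201, 0.1034]
orientation: [[-0.998, 0.068, 0.002], [0.068, 0.998, -0.001], [-0.002, -0.001, -1.0]]
force: [-0.9, -3.2, 6.5]
finger_gap: 0.132
t: 33.8
eef_pos: [0.6115, -0.1202, 0.1034]
orientation: [[-0.998, 0.068, -0.003], [0.068, 0.998, -0.0], [0.003, -0.0, -1.0]]
force: [-9.2, -0.8, 11.8]
finger_gap: 0.134
t 33.8 pos [ 0.6115 -0.1202  0.1034] ydeg 86.11 z [-0.0029 -0.0001 -1.    ] F [-9.173  -0.8439 11.8472] gap 0.13441992086999988 j [  1.   34.9   9.4 102.1  -7.7  43.8 100.5]
[ 0.0312 -0.0271]
```

Tray is home (9 N at the stop). Release the fin and plan the door closing.

```bash
python3 -m handwheel '[[0.001,0,0,0,0,0,0.3],[0.001,0,0,0,0,0,0],[0.001,0,0,0,0,0,0],[0.001,0,0,0,0,0,0],[0.001,0,-0.04,0,0,0,0],[0.001,0,-0.08,0,0,0,0],[0.001,0,-0.12,0,0,0,0.5],[0.001,0,-0.12,0,0,0,1],[0.001,0,-0.12,0,0,0,1],[0.001,0,-0.12,0,0,0,1]]' 40
python3 - <<'E'
from h import *
st(); im,d=snap('top','top13');snap('side','side13')
P=cloud('top',d)
m=(P[...,2]>.04)&(P[...,2]<.1)&(P[...,0]>.35)&(P[...,0]<.7)&(P[...,1]<-.3)&(P[...,1]>-.6)
k,l,s,cc=cv2.connectedComponentsWithStats(m.astype(np.uint8))
for i in range(1,k):
    if s[i,4]>30: q=P[l==i];print('obj',q.min(0),q.max(0))
m=(P[...,2]>.12)&(P[...,2]<.14)&(P[...,0]>.3)&(P[...,0]<.57)&(P[...,1]<-.17)&(P[...,1]>-.3)
v=cv2.fitLine(P[m][:,:2].astype(np.float32),cv2.DIST_HUBER,0,.01,.01).ravel();print('door deg',90+3.85+np.rad2deg(np.arctan2(v[1],v[0])))
H=np.array([0,-.130])
for th,r in zip(np.linspace(1.72,.0,19),np.linspace(.16,.23,19)):
    u=np.array([-np.sin(th),np.cos(th)]);n=np.array([np.cos(th),np.sin(th)])
    c=H+r*u-(.016+.011*abs(np.cos(th))+.0145*abs(np.sin(th)))*n
    if th>1.7: c0=c;print(c,cab(*c))
    print(th.round(2),(-(c-c0)[0]).round(3),(c-c0)[1].round(3))
E
```

```text
t: 34.63
eef_pos: [0.6118, -0.1188, 0.2214]
orientation: [[-0.998, 0.066, -0.0], [0.066, 0.998, 0.0], [0.0, 0.0, -1.0]]
force: [-0.2, 0.9, -0.7]
finger_gap: -0.003
t 34.63 pos [ 0.6118 -0.1188  0.2214] ydeg 86.19 z [-0.0004  0.0003 -1.    ] F [-0.2118  0.8567 -0.6725] gap -0.0027401480504132335 j [-0.3 26.2 11.  98.2 -5.8 56.1 99. ]
obj [ 0.5314 -0.4575  0.0401] [ 0.5997 -0.3871  0.0951]
obj [ 0.3976 -0.4642  0.0408] [ 0.4848 -0.3752  0.0681]
door deg 93.34606
[-0.1535 -0.1854] [ 0.4166 -0.2657]
1.72 -0.0 0.0
1.62 0.009 0.016
1.53 0.015 0.032
1.43 0.021 0.047
1.34 0.025 0.064
1.24 0.027 0.082
1.15 0.028 0.1
1.05 0.026 0.119
0.96 0.022 0.138
0.86 0.017 0.157
0.76 0.009 0.175
0.67 -0.001 0.194
0.57 -0.014 0.211
0.48 -0.028 0.227
0.38 -0.044 0.243
0.29 -0.062 0.256
0.19 -0.082 0.268
0.1 -0.104 0.278
0.0 -0.126 0.285
```

View pics/side13.png

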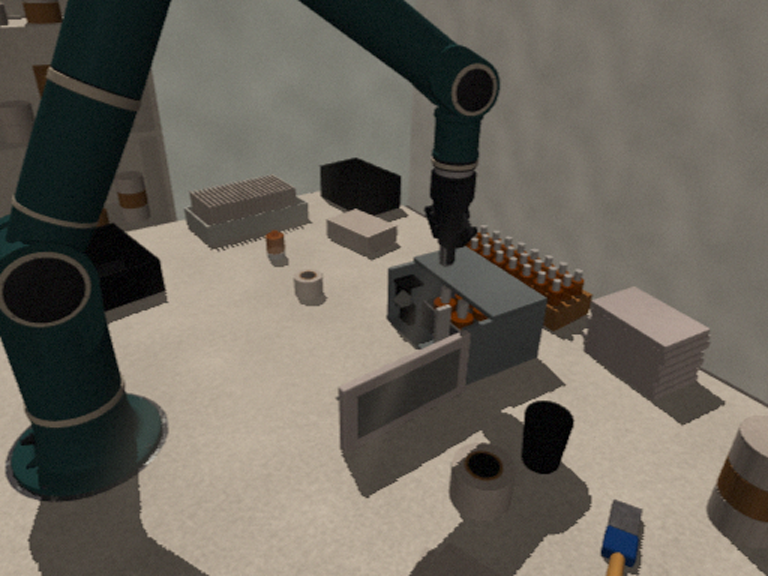

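```bash
python3 -c "
from h import *
print(cab(-.15,-.205));to([*cab(-.15,-.205),.22],86.15)"
```

```text
[ 0.4188 -0.2855]
to [ 0.1809 -0.1791  0.0006] [ 0.0003 -0.003   0.0006]
```

```bash
python3 -m handwheel '[[0.025,-0.025,0,0,0,0,1],[0.05,-0.05,0,0,0,0,1],[0.08,-0.08,0,0,0,0,1],[0.105,-0.105,0,0,0,0,1],[0.13,-0.13,0,0,0,0,1],[0.155,-0.155,0,0,0,0,1],[0.181,-0.179,0,0,0,0,1],[0.181,-0.179,0,0,0,0,1],[0.181,-0.179,0.03,0,0,0,1],[0.181,-0.179,0.06,0,0,0,1],[0.181,-0.179,0.09,0,0,0,1],[0.181,-0.179,0.105,0,0,0,1],[0.181,-0.179,0.105,0,0,0,1],[0.181,-0.179,0.105,0,0,0,1],[0.181,-0.179,0.105,0,0,0,1]]' 40
python3 -c "
from h import *
st();s=ctrl.read_state();print(incab(s['eef_pos']))"
```

```text
t: 35.98
eef_pos: [0.4199, -0.2859, 0.1171]
orientation: [[-0.998, 0.067, 0.0], [0.067, 0.998, -0.0], [-0.0, -0.0, -1.0]]
force: [-0.3, -0.2, 0.2]
finger_gap: -0.002
t 35.98 pos [ 0.4199 -0.2859  0.1171] ydeg 86.17 z [ 0.0002 -0.0003 -1.    ] F [-0.29   -0.2309  0.2027] gap -0.0022241679873680077 j [ 19.2  24.9  13.7 118.3  -9.3  37.8 125.2]
[-0.1489 -0.2054]
```

```bash
python3 -m handwheel '[[0.004,0.010,0,0,0,0,1],[0.006,0.022,0,0,0,0,1],[0.012,0.036,0,0,0,0,1],[0.016,0.052,0,0,0,0,1],[0.018,0.067,0,0,0,0,1],[0.020,0.084,0,0,0,0,1],[0.021,0.102,0,0,0,0,1],[0.021,0.120,0,0,0,0,1],[0.020,0.139,0,0,0,0,1],[0.018,0.158,0,0,0,0,1],[0.016,0.177,0,0,0,0,1],[0.010,0.195,0,0,0,0,1],[0.001,0.214,0,0,0,0,1],[-0.012,0.231,0,0,0,0,1],[-0.026,0.247,0,0,0,0,1],[-0.042,0.263,0,0,0,0,1],[-0.060,0.276,0,0,0,0,1],[-0.070,0.283,0,0,0,0,1],[-0.070,0.283,0,0,0,0,1]]' 40
python3 -c "
from h import *
st();s=ctrl.read_state();print(incab(s['eef_pos']));snap('side','side14');snap('top','top14')"
```

```text
t: 37.57
eef_pos: [0.5102, -0.0053, 0.1176]
orientation: [[-0.998, 0.063, 0.003], [0.063, 0.998, 0.001], [-0.003, 0.001, -1.0]]
force: [0.3, 0.1, 0.6]
finger_gap: 0.001
t 37.57 pos [ 0.5102 -0.0053  0.1176] ydeg 86.39 z [ 0.0031  0.0009 -1.    ] F [0.3383 0.132  0.6176] gap 0.0009582132503123126 j [-11.6  24.8  10.3 117.9  -7.1  37.7  89.8]
[-0.0776  0.0806]
```

View pics/side14.png

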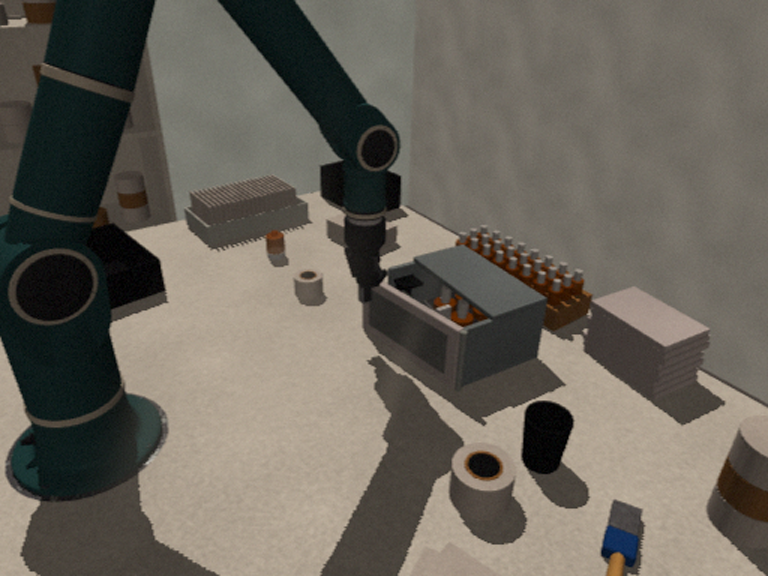

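```bash
python3 -m handwheel '[[-0.008,0.010,0,0,0,0,1],[-0.016,0.015,0,0,0,0,1],[-0.024,0.018,0,0,0,0,1],[-0.030,0.02,0,0,0,0,1],[-0.036,0.02,0,0,0,0,1],[-0.041,0.02,0,0,0,0,1],[-0.045,0.02,0,0,0,0,1],[-0.048,0.02,0,0,0,0,1],[-0.050,0.02,0,0,0,0,1],[-0.050,0.02,0,0,0,0,1]]' 40
python3 -c "
from h import *
st();s=ctrl.read_state();print(incab(s['eef_pos']))"
```

```text
t: 38.5
eef_pos: [0.5605, 0.0084, 0.1169]
orientation: [[-0.998, 0.067, 0.001], [0.067, 0.998, -0.0], [-0.001, -0.0, -1.0]]
force: [0.0, 0.4, -0.1]
finger_gap: 0.006
t 38.5 pos [0.5605 0.0084 0.1169] ydeg 86.14 z [ 0.0013 -0.0002 -1.    ] F [ 0.0142  0.3825 -0.1089] gap 0.005596317831935262 j [-12.4  28.8  10.3 111.   -7.5  40.8  88.5]
[-0.0283  0.0977]
```

```bash
python3 -m handwheel '[[-0.003,0,0,0,0,0,1],[-0.005,0,0,0,0,0,1],[-0.007,0,0,0,0,0,1],[-0.008,0,0,0,0,0,1],[-0.008,0,0,0,0,0,1]]' 40
python3 -c "
from h import *
st();s=ctrl.read_state();print(incab(s['eef_pos']))"
```

```text
t: 38.92
eef_pos: [0.5641, 0.0082, 0.1163]
orientation: [[-0.998, 0.067, -0.008], [0.067, 0.998, 0.0], [0.008, -0.0, -1.0]]
force: [-11.0, 0.8, 7.8]
finger_gap: 0.002
t 38.92 pos [0.5641 0.0082 0.1163] ydeg 86.16 z [-0.0082  0.0004 -1.    ] F [-11.044    0.7712   7.7742] gap 0.002427409903215939 j [-12.2  29.3  10.3 110.1  -7.6  41.6  88.6]
[-0.0247  0.0977]
```

```bash
python3 -m handwheel '[[-0.003,0,0,0,0,0,1],[-0.005,0,0,0,0,0,1],[-0.005,0,0,0,0,0,1],[-0.005,0,0,0,0,0,1]]' 40
python3 -c "
from h import *
s=ctrl.read_state();print(incab(s['eef_pos']))"
python3 -m handwheel '[[0.01,0,0,0,0,0,1],[0.03,0,0,0,0,0,1],[0.05,0,0,0,0,0,1],[0.05,0,-0.04,0,0,0,1],[0.05,0.04,-0.08,0,0,0,1],[0.05,0.08,-0.12,0,0,0,1],[0.05,0.12,-0.16,0,0,0,1],[0.05,0.16,-0.16,0,0,0,1],[0.05,0.20,-0.16,0,0,0,1],[0.05,0.24,-0.16,0,0,0,1],[0.05,0.24,-0.16,0,0,0,1]]' 40
python3 - <<'E'
from h import *
st();im,d=snap('top','top15');snap('side','side15')
P=cloud('top',d)
m=(P[...,2]>.12)&(P[...,2]<.14)&(P[...,0]>.54)&(P[...,0]<.6)&(P[...,1]<.03)&(P[...,1]>-.21)
c=np.array([incab(p) for p in P[m]]);c=c[c[:,0]<.004];print('door',len(c),np.polyfit(c[:,1],c[:,0],1),c.mean(0))
m=(P[...,2]>.085)&(P[...,2]<.115)&(P[...,0]>.585)&(P[...,0]<.65)&(P[...,1]<.015)&(P[...,1]>-.015)
print('pad z',np.median(P[m][:,2]),m.sum())
for n in(0,15):
    f=np.load(f'/tmp/top{n}.npz')['d'];Q=cloud('top',f);print(n,np.median(Q[m][:,2]))
m=(P[...,2]>.098)&(P[...,2]<.113)&(P[...,0]>.58)&(P[...,0]<.64)&(P[...,1]<-.09)&(P[...,1]>-.15)
k,l,s,cc=cv2.connectedComponentsWithStats(m.astype(np.uint8))
for i in range(1,k): print(s[i,4],incab(P[l==i].mean(0)))
a=cv2.resize(cv2.imread('pics/side15.png')[150:440,250:580],None,fx=1.2,fy=1.5);b=cv2.resize(cv2.imread('pics/top15.png')[150:440,250:580],None,fx=1.2,fy=1.5);cv2.imwrite('pics/c15.png',np.hstack([a,b]))
E
```

```text
t: 39.25
eef_pos: [0.5642, 0.0082, 0.1163]
orientation: [[-0.998, 0.067, -0.019], [0.067, 0.998, 0.001], [0.019, -0.0, -1.0]]
force: [-26.2, 0.8, 22.5]
finger_gap: -0.001
[-0.0246  0.0978]
t: 40.17
eef_pos: [0.5386, 0.2547, 0.2782]
orientation: [[-0.998, 0.064, 0.002], [0.064, 0.998, 0.003], [-0.002, 0.003, -1.0]]
force: [0.8, 0.6, 0.3]
finger_gap: 0.0
t 40.17 pos [0.5386 0.2547 0.2782] ydeg 86.31 z [ 0.0023  0.0027 -1.    ] F [0.8116 0.5717 0.3086] gap 0.00030506494415762157 j [-34.   20.1   7.   99.   -2.8  60.9  60.3]
door 458 [ 0.0036 -0.0078] [-0.0078 -0.0003]
pad z 0.10356945302672402 150
0 0.10379703434094728
15 0.10356945302672402
39 [ 0.0298 -0.0256]
```

View pics/c15.png

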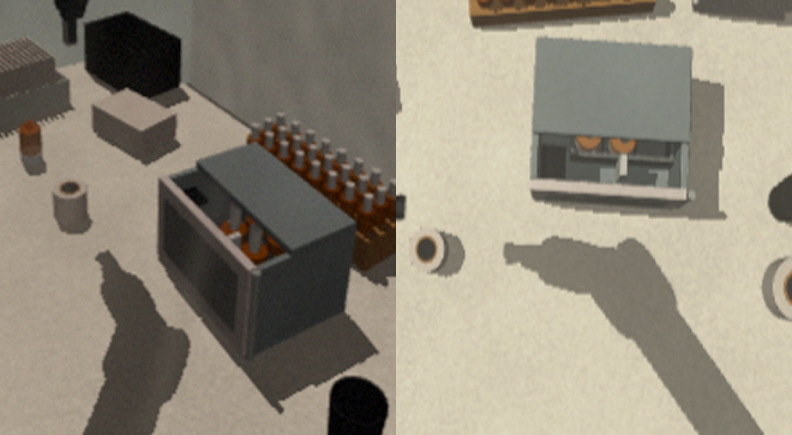

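The door is flush (slope 0.004), the pad is back at its starting height (103.6 mm) and the fin is home. I'll settle the arm and hand in.

```bash
python3 -m handwheel '[[0,0,0,0,0,0,1],[0,0,0,0,0,0,1],[0,0,0,0,0,0,1]]' 40 && python3 -c "
from h import *
st();print(ctrl.finish_job())"
```

```text
t: 40.52
eef_pos: [0.539, 0.2486, 0.2766]
orientation: [[-0.998, 0.07, -0.0], [0.07, 0.998, -0.001], [0.0, -0.001, -1.0]]
force: [0.3, -0.8, -0.3]
finger_gap: -0.0
t 40.52 pos [0.539  0.2486 0.2766] ydeg 86.01 z [-0.0001 -0.0009 -1.    ] F [ 0.3039 -0.8215 -0.3213] gap -0.00020196094085213838 j [-33.7  20.1   7.2  99.3  -2.8  60.8  60.5]
the job is handed in; nothing more can be done
None
```

The job is handed in at 40.5 s: the three stoppered bottles on the table are in the tray, the tray is home and the door is shut. I held the catch down and opened the door to about 95°. Then I drew the tray out about 148 mm and stood the bottles in the rear-left, rear-middle and front-left compartments beside the stock bottle. Finally I pushed the tray home and pressed the door shut.

**Last checks:**
- **Bottles:** with the tray out, all four stopper tops were at about 106 mm, which is right for standing on the floor. After closing I could see only the front row through the slot.
- **Tray:** the fin is at 29.8 mm, where 30 mm is home.
- **Door:** its angle from the depth picture is about 0.004 rad.
- **Catch:** the pad is up at 103.6 mm, against 103.8 mm at the start.
- **Other objects:** the open bottle, the rolls and the cup were left alone. They look unmoved in the pictures, but I did not measure them again.

No check failed. The two cameras disagreed by about 3–4 mm in y on the loose bottles, so I used the average.

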